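# Wheels on the ride-on lorry, locked with R-clips

## Task

The class's wooden ride-on lorry lies on its side, axles up. Open the red case's lid right back onto its stop, put each loose wheel (there may be two or three) fully home on an axle with its hub boss up, and lock every wheel with an R-clip from the case: straight leg pushed through the axle's cross-hole until the bent leg has snapped over the axle. Leave any spare clip in the case, shut the lid again, and do not tip the mug over.

Things in the scene. Friction and masses are not known exactly. Their poses are not given: they have to be found in the camera images.
- lorry: Wooden ride-on lorry, 420 mm long, on its side, does not move. Origin on the table below the middle axle; x along it to its red cab, y to its roof. Three fixed upright bright axles, 22 mm diameter, tops at 200 mm, stand in a row at x = -104, 0, 106 mm. Chassis under them 126 mm high (y -14 to 30 mm); bed and cab lie at y over 58 mm, below 175 mm. The side y under -50 mm is open.
- axle1_seat (a point): Axle 1 (rear): its centre line at the top of its brass collar (32 mm across), 130 mm above the table, where the underside of a wheel that is fully home rests. Axes as the lorry's.
- axle1_hole (a point): Axle 1: centre of its cross-hole, on its centre line 186 mm above the table (14 mm under the axle's top, 12 mm above the boss of a seated wheel). The hole is 9 mm wide and high and runs level right through along the lorry's y, open at both ends. Axes as the lorry's.
- axle2_seat (a point): Axle 2 (middle): its centre line at the top of its brass collar (32 mm across), 130 mm above the table, where the underside of a wheel that is fully home rests. Axes as the lorry's.
- axle2_hole (a point): Axle 2: centre of its cross-hole, on its centre line 186 mm above the table (14 mm under the axle's top, 12 mm above the boss of a seated wheel). The hole is 9 mm wide and high and runs level right through along the lorry's y, open at both ends. Axes as the lorry's.
- axle3_seat (a point): Axle 3 (front): its centre line at the top of its brass collar (32 mm across), 130 mm above the table, where the underside of a wheel that is fully home rests. Axes as the lorry's.
- axle3_hole (a point): Axle 3: centre of its cross-hole, on its centre line 186 mm above the table (14 mm under the axle's top, 12 mm above the boss of a seated wheel). The hole is 9 mm wide and high and runs level right through along the lorry's y, open at both ends. Axes as the lorry's.
- wheel1: Loose wooden wheel (may be absent), flat on the table, hub boss up: dark disc 100 mm across, 22 mm thick, on it a paler boss 42 mm across, 22 mm high, 26 mm bore right through, 0.13 to 0.25 kg. Origin at the centre of its underside, z along the bore to the boss. Grip it by the boss.
- wheel2: Loose wooden wheel (may be absent), flat on the table, hub boss up: dark disc 100 mm across, 22 mm thick, on it a paler boss 42 mm across, 22 mm high, 26 mm bore right through, 0.13 to 0.25 kg. Origin at the centre of its underside, z along the bore to the boss. Grip it by the boss.
- wheel3: Loose wooden wheel (may be absent), flat on the table, hub boss up: dark disc 100 mm across, 22 mm thick, on it a paler boss 42 mm across, 22 mm high, 26 mm bore right through, 0.13 to 0.25 kg. Origin at the centre of its underside, z along the bore to the boss. Grip it by the boss.
- case: Red steel clip case with lid, fixed: 160 mm (x) by 290 mm (y), 65 mm high, walls 6 mm, grey inner floor 8 mm above the table. Origin on the table under its centre; -x is its front (with the lid's tab), +x its hinge side, z up. The clips lie flat on its floor at y about -70, 0 and 70 mm, leg tips towards the front.
- lid (a joint): Lid angle: 0 shut, grows as it opens; at 1.75 rad (a little past upright) it rests on its stop. The hinge is stiff: the lid stays wherever it is left; it takes about 0.6 N m, 3 to 4 N at the tab.
- lid_hinge (a point): Middle of the lid's hinge line, at the top of the case's back edge. Frame turns with the lid; y along the hinge line; the lid reaches 164 mm from here to -x and is 10 mm thick.
- lid_tab (a point): Centre of the black pull tab that sticks straight out of the middle of the lid's front edge, in the lid's plane: 36 mm long, 40 mm wide (along the hinge line), 10 mm thick, 182 mm from the hinge. Gripped across its width it pivots between the fingers as the lid turns. Frame turns with the lid.
- clip1: Flat steel R-clip of 5 mm round wire with an orange dipped grip eye, 80 mm long, 32 g. Origin on the straight leg's axis, at the wire's centre, at the point that lies on the axle's centre line when the clip is home; x along the straight leg to its tip (at x = 30 mm), y to the bent leg's side, z across the flat. The bent leg has its lip at x = 13 mm, flares to 28 mm; the clip may go in either way up.
- clip1_eye (a point): Middle of the clip's stiff, orange-coated grip eye, the place to grip (x = -35, y = 7 mm on the clip): a loop of two parallel bars along x, 22 mm wide over all, 8 mm thick, from x = -22 to -50 mm. The sprung bent leg starts from it at x = -24, y = 14 mm; pushing it over the axle takes about 10 N, then its lip snaps behind the axle. Axes as the clip's.
- clip2: Flat steel R-clip of 5 mm round wire with an orange dipped grip eye, 80 mm long, 32 g. Origin on the straight leg's axis, at the wire's centre, at the point that lies on the axle's centre line when the clip is home; x along the straight leg to its tip (at x = 30 mm), y to the bent leg's side, z across the flat. The bent leg has its lip at x = 13 mm, flares to 28 mm; the clip may go in either way up.
- clip2_eye (a point): Middle of the clip's stiff, orange-coated grip eye, the place to grip (x = -35, y = 7 mm on the clip): a loop of two parallel bars along x, 22 mm wide over all, 8 mm thick, from x = -22 to -50 mm. The sprung bent leg starts from it at x = -24, y = 14 mm; pushing it over the axle takes about 10 N, then its lip snaps behind the axle. Axes as the clip's.
- clip3: Flat steel R-clip of 5 mm round wire with an orange dipped grip eye, 80 mm long, 32 g. Origin on the straight leg's axis, at the wire's centre, at the point that lies on the axle's centre line when the clip is home; x along the straight leg to its tip (at x = 30 mm), y to the bent leg's side, z across the flat. The bent leg has its lip at x = 13 mm, flares to 28 mm; the clip may go in either way up.
- clip3_eye (a point): Middle of the clip's stiff, orange-coated grip eye, the place to grip (x = -35, y = 7 mm on the clip): a loop of two parallel bars along x, 22 mm wide over all, 8 mm thick, from x = -22 to -50 mm. The sprung bent leg starts from it at x = -24, y = 14 mm; pushing it over the axle takes about 10 N, then its lip snaps behind the axle. Axes as the clip's.
- mug: White mug, 80 mm across, 95 mm high; a bystander. Origin at the centre of its underside, z up.
There are look-alikes about, which are no part of the job. Leave any orange look-alike of the wheel1 alone. Leave any purple look-alike of the wheel2 alone.

How it is judged:
On the way:
1. the case's lid has been opened right back onto its stop (value of joint lid above 1.65 rad), for 0.2 s.
At the end, for the whole second after the job is handed in: Each wheel present is home on an axle, boss up (origin within 6 mm of that axle's seat point), with an R-clip home in that axle (origin within 8 mm of the centre of its cross-hole); any other clip lies in the case; the lid is shut (under 0.06 rad); all at rest (((distance between wheel1 and axle1_seat below 0.006 m and distance between any of clip1, clip2, clip3 and axle1_hole below 0.008 m) or (distance between wheel1 and axle2_seat below 0.006 m and distance between any of clip1, clip2, clip3 and axle2_hole below 0.008 m) or (distance between wheel1 and axle3_seat below 0.006 m and distance between any of clip1, clip2, clip3 and axle3_hole below 0.008 m)) and ((distance between wheel2 and axle1_seat below 0.006 m and distance between any of clip1, clip2, clip3 and axle1_hole below 0.008 m) or (distance between wheel2 and axle2_seat below 0.006 m and distance between any of clip1, clip2, clip3 and axle2_hole below 0.008 m) or (distance between wheel2 and axle3_seat below 0.006 m and distance between any of clip1, clip2, clip3 and axle3_hole below 0.008 m)) and ((distance between wheel3 and axle1_seat below 0.006 m and distance between any of clip1, clip2, clip3 and axle1_hole below 0.008 m) or (distance between wheel3 and axle2_seat below 0.006 m and distance between any of clip1, clip2, clip3 and axle2_hole below 0.008 m) or (distance between wheel3 and axle3_seat below 0.006 m and distance between any of clip1, clip2, clip3 and axle3_hole below 0.008 m)) and ((z of clip1 in the frame of case between 0 and 0.06 m and x of clip1 in the frame of case between -0.08 and 0.08 m and y of clip1 in the frame of case between -0.145 and 0.145 m) or (distance between clip1 and axle1_hole below 0.008 m and distance between any of wheel1, wheel2, wheel3 and axle1_seat below 0.006 m) or (distance between clip1 and axle2_hole below 0.008 m and distance between any of wheel1, wheel2, wheel3 and axle2_seat below 0.006 m) or (distance between clip1 and axle3_hole below 0.008 m and distance between any of wheel1, wheel2, wheel3 and axle3_seat below 0.006 m)) and ((z of clip2 in the frame of case between 0 and 0.06 m and x of clip2 in the frame of case between -0.08 and 0.08 m and y of clip2 in the frame of case between -0.145 and 0.145 m) or (distance between clip2 and axle1_hole below 0.008 m and distance between any of wheel1, wheel2, wheel3 and axle1_seat below 0.006 m) or (distance between clip2 and axle2_hole below 0.008 m and distance between any of wheel1, wheel2, wheel3 and axle2_seat below 0.006 m) or (distance between clip2 and axle3_hole below 0.008 m and distance between any of wheel1, wheel2, wheel3 and axle3_seat below 0.006 m)) and ((z of clip3 in the frame of case between 0 and 0.06 m and x of clip3 in the frame of case between -0.08 and 0.08 m and y of clip3 in the frame of case between -0.145 and 0.145 m) or (distance between clip3 and axle1_hole below 0.008 m and distance between any of wheel1, wheel2, wheel3 and axle1_seat below 0.006 m) or (distance between clip3 and axle2_hole below 0.008 m and distance between any of wheel1, wheel2, wheel3 and axle2_seat below 0.006 m) or (distance between clip3 and axle3_hole below 0.008 m and distance between any of wheel1, wheel2, wheel3 and axle3_seat below 0.006 m)) and value of joint lid below 0.06 rad and linear speed of each of wheel1, wheel2, wheel3, clip1, clip2, clip3 below 0.02 m/s); the robot touches nothing.
It fails at once if the mug is tipped over (angle between mug's own z axis and vertical above 0.6 rad).
Of wheel1, wheel2, wheel3 only 2 to 3 are there at a start; the rules pass over those that are not, and their reading is None.
At some moment in a run one of wheel1, wheel2, wheel3 may be knocked a few centimetres aside while the robot is not near it.
It also fails if it takes over 210 s, if anything falls off the work surface, if the arm or the gripper's body presses on something with over 40 N, if the wrist force passes 120 N, or if a joint passes its speed limit or range.

## Robot

A 7-joint arm with a two-finger parallel gripper is mounted at the origin on the work surface. World frame = base frame: x ahead of the robot, y to its left, z up, the work surface at z = 0. Lengths are in m, angles in rad, forces in N, time in s.
With the tool pointing down it reaches from about 0.425 to 0.875 m from the base axis. Payload 4.7 kg.
Tool frame: the origin (TCP) lies at the very end of the fingers, on their centre line; the grasp point (between the pads) lies 19 mm behind it (robot.tcp_to_grasp is the z of the grasp point in the tool frame, in m); z points along the fingers, y is the line along which they close (so a half turn about z gives the same grasp; the last joint's range is limited). The gripper opens to 87 mm and grips with 3 to 60 N. Pads are 19 mm wide; open, the fingers measure 117 mm over their backs; the gripper's body (75 mm by 190 mm) begins 51 mm behind the grasp point.
Start: joints at [-1.198, 0.321, -0.07, 1.45, 0.023, 1.371, -0.057], TCP at [0.228, 0.609, 0.223] pointing down, gripper open.
Joint ranges: [-2.86, 2.86], [-0.3, 2.09], [-1.38, 1.24], [0.06, 2.45], [-1.56, 4.7], [0.09, 2.05], [-2.69, 2.69]. Speed limits (rad/s): [2.57, 2.57, 3.14, 3.14, 3.14, 3.14, 3.14].

## Interface

Orientations are given as a 3x3 rotation matrix whose columns are the frame's x, y, z axes.
In Python, from cell import readout, optics, robot gives the robot as it stands. The module is installed in compiled form; this text tells all that it offers.
- The arm moves only by the shell command python3 -m pendant 'ROWS' [FORCE]. ROWS is JSON, a list of rows, each a list of 5 numbers: the shift along the tool's x, y, z in m, then the turn about the tool's z in rad, then the finger opening in m, from 0 to 0.087. A call has 1 to 12 rows; each row is the pose to reach, as a shift and turn from the pose commanded when the call began, along the tool's axes at that moment; what a row does not reach only later rows make up. A row lasts 1/10 s, in which the tool goes at most 50 mm and 8.59 degrees, less where a joint would pass 70% of its speed; a pose out of reach is approached as far as the arm can. A call with a gripper value outside its range is refused whole. The fingers move at their own pace and stop on an object; FORCE is the grip in N (left out, the last holds). Time passes only in rows, so rows that repeat a pose let the fingers close. It gives the time, the measured TCP pose, the force, the opening and the grip force at its end, in the units of the state.
- readout.observe(): the state, without advancing time (a new reading comes with each control period).
- optics.snapshot(name): name is "scene" or "top" or "wrist"; returns (picture, depth): 480x640x3 uint8, red, green, blue; 480x640 float32, m along the optical axis (not along the pixel's ray), 0 where there is no reading.
- optics.camera_params(name): a dict with "fx", "fy", "cx", "cy" (pixels), "R" (3x3) and "t" (3): a world point X has camera coordinates R X + t; the wrist camera has in their place "T_tool_cam" (4x4, takes a point from camera to tool coordinates, whose origin is the TCP and whose axes are the flange's). Camera axes: x right, y down, z forward; pixel columns grow to the right and rows downward; lengths in m; the calibration is good to about 2 mm. A picture is of the moment at which its call begins: read the wrist's pose just before it. camera_params takes no time and is no camera call.
- robot.job_done(): hands the job in; it is judged then, once.
Trained networks look in the newest picture that a camera, given by its name, has taken for a name from the list of things; names that differ only in an ending like _2 or _b are one class to them, and where a whole thing is asked for, a point or a joint stands for the part that bears it (a point fixed in the world has none). Each returns a list of dicts, best first, with "p" (0 to 1); they miss things now and then, are a little off and sometimes report something else, mostly with a low value. They report only what shows in the picture. A call takes as long as a camera call. They do not tell look-alikes from the thing itself.
- optics.recognise(name, camera): "position" ([row, column] as shares, 0 to 1, of the picture: columns of its width, rows of its height, amid what is visible of it).
The state is a dict: "clock": time; "joint_pos": joint angles; "joint_vel": joint speeds; "joint_efforts": joint torques, N m; "eef_pos": TCP position; "orientation": TCP orientation; "force": force on the tool from outside, world axes, zero at the start; "ft_torque": the same for the moment, N m; "grip_width": finger opening in m; "gripper_force": force on a finger pad.
Only numpy, scipy, OpenCV 4.12 (cv2) and the standard library are available. Lean on these libraries where they do the work, as an engineer would, in place of code of your own. Each camera call takes 0.05 s, during which the arm holds its last target. There are 200 camera calls.

## Working session

There is one attempt and no reset: what is moved stays moved. The work goes in short steps, Python scripts to look and compute and a shell command to move; the robot and the scene stay as the last step left them, time stands still between calls to the robot, and variables do not carry over. Pictures are saved under pics/ and viewed, at most 14 in all, crops included, and the job is handed in when it is done.

```bash
mkdir -p pics; cat > h.py <<'E'
import numpy as np, cv2
from cell import readout, optics, robot
def snap(cam,fn=None):
    s=readout.observe(); im,d=optics.snapshot(cam); 
    if fn: cv2.imwrite('pics/'+fn,im[:,:,::-1])
    p=optics.camera_params(cam)
    if cam=='wrist':
        T=np.array(p['T_tool_cam']); Rw=np.array(s['orientation']); W=np.eye(4); W[:3,:3]=Rw; W[:3,3]=s['eef_pos']; M=W@T
    else:
        R=np.array(p['R']); t=np.array(p['t']); M=np.eye(4); M[:3,:3]=R.T; M[:3,3]=-R.T@t
    return im,d,p,M
def cloud(d,p,M):
    v,u=np.mgrid[0:480,0:640]
    P=np.stack([(u-p['cx'])/p['fx']*d,(v-p['cy'])/p['fy']*d,d],-1)
    return P@M[:3,:3].T+M[:3,3]
def atz(u,v,z,p,M):
    r=M[:3,:3]@np.array([(u-p['cx'])/p['fx'],(v-p['cy'])/p['fy'],1.]); c=M[:3,3]
    return c+r*(z-c[2])/r[2]
def st():
    s=readout.observe(); print(round(s['clock'],2),np.round(s['eef_pos'],4),np.round(s['joint_pos'],3),'F',np.round(s['force'],1),'w',s['grip_width'],s['gripper_force']); print(np.round(s['orientation'],3)); return s
E
python3 - <<'E'
from h import *
st()
for c in ('top','scene'):
    im,d,p,M=snap(c,c+'0.png'); X=cloud(d,p,M); print(c,np.round(M[:3,3],3))
    for n in ('wheel1','mug','lid_tab','case','lorry'):
        for r in optics.recognise(n,c)[:5]:
            v,u=int(r['position'][0]*480),int(r['position'][1]*640)
            print(n,round(r['p'],2),(u,v),np.round(X[v,u],3),im[v,u])
E
```

```text
0.0 [0.2281 0.6081 0.2215] [-1.198  0.322 -0.07   1.452  0.023  1.371 -0.057] F [-0.8 -0.8  1. ] w 0.08722386401139288 0.0
[[-0.936  0.351 -0.001]
 [ 0.351  0.936 -0.002]
 [-0.    -0.002 -1.   ]]
top [ 0.35  -0.058  1.388]
wheel1 0.78 (404, 355) [ 0.239 -0.255 -0.002] [165 139  99]
wheel1 0.73 (247, 138) [ 0.803  0.144 -0.003] [94 71 50]
wheel1 0.72 (338, 272) [ 0.448 -0.092 -0.   ] [158 128  90]
wheel1 0.68 (284, 227) [ 0.565  0.046 -0.003] [125  96  65]
wheel1 0.6 (171, 357) [0.238 0.326 0.003] [91 67 47]
mug 0.6 (299, 151) [0.764 0.007 0.006] [164 166 174]
mug 0.48 (430, 238) [ 0.524 -0.315  0.074] [114 114 110]
lid_tab 0.74 (430, 240) [ 0.519 -0.315  0.074] [113 115 110]
case 0.91 (427, 239) [ 0.522 -0.308  0.074] [113 115 110]
lorry 0.64 (185, 225) [0.553 0.27  0.118] [56 43 30]
scene [ 1.13  -0.635  0.768]
wheel1 0.9 (348, 263) [0.571 0.023 0.027] [56 30 14]
wheel1 0.71 (331, 295) [ 0.626 -0.094  0.036] [60 33 16]
wheel1 0.71 (453, 288) [0.804 0.126 0.033] [58 32 14]
wheel1 0.64 (182, 258) [ 0.263 -0.262  0.024] [120  78  79]
wheel1 0.56 (280, 268) [ 0.465 -0.108  0.024] [60 33 15]
mug 0.69 (404, 298) [ 0.776 -0.035  0.093] [125 122 116]
lid_tab 0.91 (224, 312) [ 0.537 -0.318  0.079] [105 106  97]
lid_tab 0.57 (330, 297) [ 0.625 -0.096  0.03 ] [58 31 16]
case 0.9 (229, 322) [ 0.566 -0.327  0.079] [109 110 101]
lorry 0.89 (412, 195) [0.581 0.253 0.129] [153  85  41]
```

View pics/top0.png

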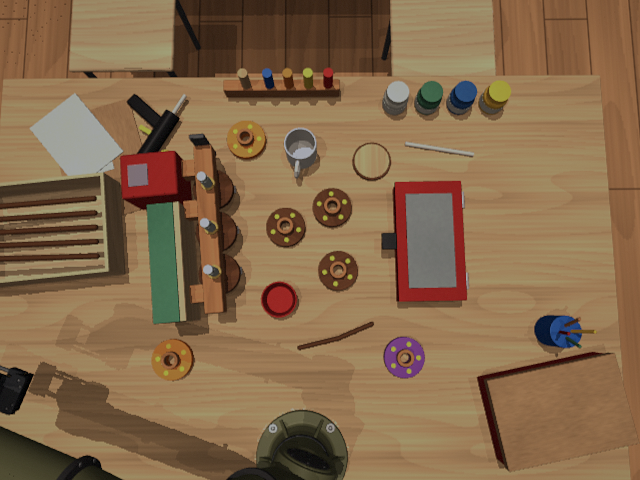

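View pics/scene0.png

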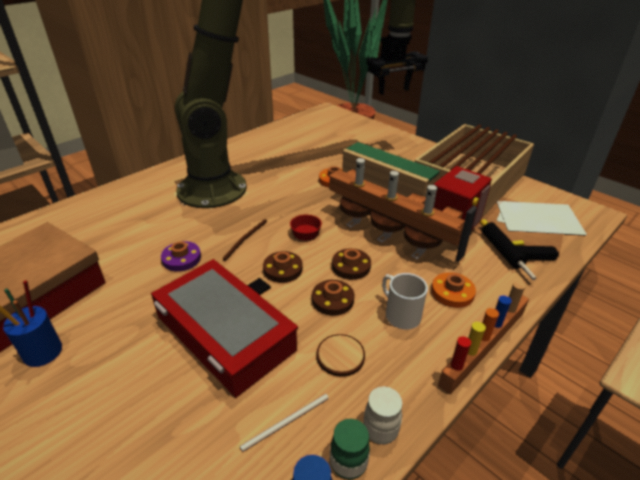

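The top view shows three brown wheels at about (286,227), (332,208) and (338,270), and axle tops at about (203,178), (207,225) and (210,270). The case's tab is at (388,241), facing world +y. The orange and purple wheels are decoys. Next I refine these from depth and colour.

```bash
python3 - <<'E'
from h import *
im,d,p,M=snap('top'); X=cloud(d,p,M)
I=im.astype(int)
# axle tops
m=(X[...,2]>0.185)&(X[...,2]<0.215)&(I.min(-1)>110)
n,l,s,c=cv2.connectedComponentsWithStats(m.astype(np.uint8))
for i in range(1,n):
    if s[i,4]>8 and 180<c[i][0]<230: print('axle',c[i],s[i,4],np.round(X[l==i].mean(0),4))
# case red
red=(I[...,0]>110)&(I[...,1]<60)&(I[...,2]<60)&(X[...,2]>.06)
n,l,s,c=cv2.connectedComponentsWithStats(red.astype(np.uint8))
for i in range(1,n):
    if s[i,4]>300 and c[i][0]>380:
        r=cv2.minAreaRect(np.argwhere(l==i)[:,::-1].astype(np.float32)); b=cv2.boxPoints(r)
        print('case',r,[np.round(atz(u,v,.075,p,M),4) for u,v in b],np.median(X[l==i],0))
tab=(I.max(-1)<70)&(X[...,2]>.04)
for i,(n_) in enumerate([0]):
    q=np.argwhere(tab[220:260,375:396])+[220,375]; print('tab',len(q),q.mean(0),np.round(X[tab][0],3),np.round(np.median(X[q[:,0],q[:,1]],0),4), q.min(0),q.max(0))
# wheels: dark disc top z .022
for (u,v) in [(286,227),(332,208),(338,270)]:
    w=(I[...,0]<115)&(X[...,2]>.012)&(X[...,2]<.055); yy,xx=np.mgrid[:480,:640]; w&=(np.hypot(xx-u,yy-v)<24)
    P=X[w]; e,_=cv2.minEnclosingCircle(np.argwhere(w)[:,::-1].astype(np.float32)); print('wheel',(u,v),w.sum(),np.round(atz(*e,.022,p,M),4))
mg=(X[...,2]>.085)&(X[...,2]<.105)&(I.min(-1)>110); mg[:, :270]=0; mg[:,330:]=0; print('mug',np.round(X[mg].mean(0),3))
E
```

```text
axle [200.83823529 175.91176471] 68 [0.6505 0.2169 0.1992]
axle [203.94117647 222.51470588] 68 [0.545  0.2075 0.1993]
axle [207.25352113 269.23943662] 71 [0.4416 0.198  0.199 ]
case ((430.3700866699219, 240.86178588867188), (120.17337799072266, 67.70682525634766), 87.95458984375) [array([ 0.6634, -0.2314,  0.075 ]), array([ 0.6684, -0.3981,  0.075 ]), array([ 0.3744, -0.3969,  0.075 ]), array([ 0.3697, -0.2349,  0.075 ])] [ 0.50914031 -0.31165329  0.07433346]
tab 230 [240.79130435 388.54347826] [ 0.35  -0.058  1.388] [ 0.5174 -0.2143  0.074 ] [233 382] [249 395]
wheel (286, 227) 903 [0.5612 0.0408 0.022 ]
wheel (332, 208) 892 [ 0.6114 -0.0768  0.022 ]
wheel (338, 270) 907 [ 0.45   -0.0899  0.022 ]
mug [0.758 0.002 0.093]
```

```bash
python3 -m pendant '[[0,0,-0.05,0,0.087],[-0.05,-0.03,-0.1,0.12,0.087],[-0.09,-0.055,-0.1,0.24,0.087],[-0.13,-0.08,-0.1,0.36,0.087],[-0.17,-0.105,-0.1,0.48,0.087],[-0.21,-0.13,-0.1,0.6,0.087],[-0.25,-0.155,-0.1,0.72,0.087],[-0.29,-0.18,-0.1,0.84,0.087],[-0.33,-0.205,-0.1,0.96,0.087],[-0.37,-0.23,-0.1,1.08,0.087],[-0.41,-0.25,-0.1,1.212,0.087],[-0.445,-0.269,-0.1,1.212,0.087]]' 20; python3 -c "
from h import *
st()"
```

```text
clock: 1.85
eef_pos: [0.5519, 0.1981, 0.323]
orientation: [[0.004, 1.0, 0.001], [1.0, -0.004, 0.0], [0.0, 0.001, -1.0]]
force: [0.1, 0.3, -0.4]
grip_width: 0.0869
gripper_force: 0.0
1.85 [0.5519 0.1981 0.323 ] [-0.718  0.156  0.377  1.466 -0.057  1.53  -0.347] F [ 0.1  0.3 -0.4] w 0.0869200366348016 0.0
[[ 0.004  1.     0.001]
 [ 1.    -0.004  0.   ]
 [ 0.     0.001 -1.   ]]
```

```bash
python3 -c "
from h import *
im,d,p,M=snap('wrist','w1.png'); print(np.round(M,3)); np.savez('w1.npz',im=im,d=d,M=M)"; python3 -m pendant '[[-0.05,-0.005,0,0,0.087],[-0.1,-0.01,0,0,0.087],[-0.15,-0.015,0,0,0.087],[-0.2,-0.02,0.02,0,0.087],[-0.25,-0.025,0.04,0,0.087],[-0.3,-0.03,0.07,0,0.087],[-0.35,-0.035,0.1,0,0.087],[-0.39,-0.035,0.12,0,0.087],[-0.41,-0.035,0.13,0,0.087],[-0.412,-0.035,0.15,0,0.087],[-0.412,-0.035,0.15,0,0.087]]' 20; python3 - <<'E'
from h import *
im,d,p,M=snap('wrist','w2.png'); X=cloud(d,p,M); I=im.astype(int)
m=(I.max(-1)<75)&(X[...,2]>.06)&(X[...,2]<.085)
n,l,s,c=cv2.connectedComponentsWithStats(m.astype(np.uint8))
for i in range(1,n):
    if s[i,4]>300: print(c[i],s[i],np.round(np.median(X[l==i],0),4),np.round(X[l==i].min(0),3),np.round(X[l==i].max(0),3))
E
```

```text
[[ 1.    -0.004 -0.     0.552]
 [-0.004 -0.969 -0.247  0.266]
 [ 0.001  0.247 -0.969  0.484]
 [ 0.     0.     0.     1.   ]]
clock: 3.0
eef_pos: [0.5132, -0.2121, 0.17]
orientation: [[0.003, 1.0, -0.005], [1.0, -0.003, 0.001], [0.001, -0.005, -1.0]]
force: [-0.6, 0.5, 0.1]
grip_width: 0.087
gripper_force: 0.0
[331.09423187 236.83723587] [ 299  209  106   56 3502] [ 0.52   -0.2149  0.0742] [ 0.5   -0.234  0.065] [ 0.569 -0.197  0.077]
```

View pics/w1.png

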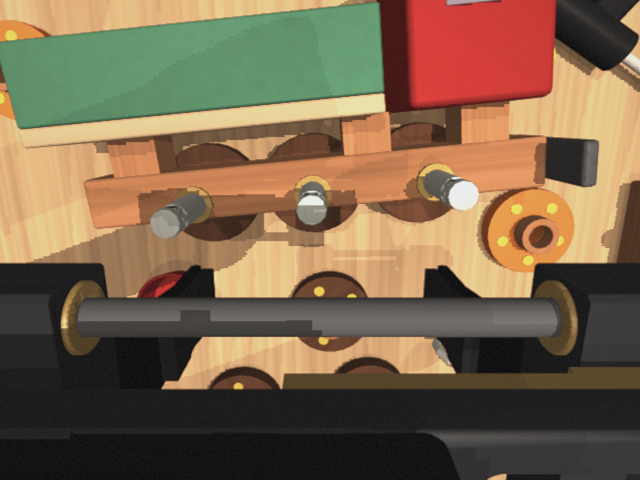

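View pics/w2.png

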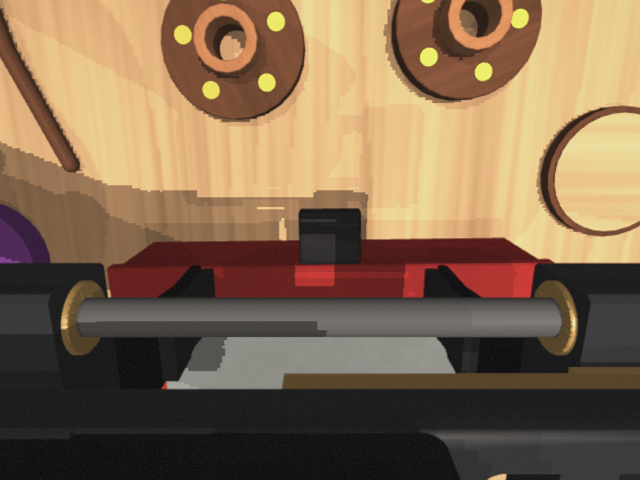

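```bash
python3 -m pendant '[[0.001,0.003,0.04,0,0.087],[0.001,0.003,0.08,0,0.087],[0.001,0.003,0.108,0,0.087],[0.001,0.003,0.114,0,0.087],[0.001,0.003,0.114,0,0.087],[0.001,0.003,0.114,0,0.02],[0.001,0.003,0.114,0,0.02],[0.001,0.003,0.114,0,0.02],[0.001,0.003,0.114,0,0.02],[0.001,0.003,0.114,0,0.02],[0.001,0.003,0.114,0,0.02]]' 20
```

```text
clock: 4.15
eef_pos: [0.5186, -0.2105, 0.0587]
orientation: [[0.0, 1.0, 0.0], [1.0, -0.0, 0.0], [0.0, 0.0, -1.0]]
force: [1.1, -0.2, -0.8]
grip_width: 0.047
gripper_force: 0.0
```

```bash
python3 -m pendant '[[0,0,0,0,0.02],[0,0,0,0,0.02],[0,0,0,0,0.02],[-0.002,0,-0.028,0,0.02],[-0.008,0,-0.055,0,0.02],[-0.0185,0,-0.081,0,0.02],[-0.0325,0,-0.105,0,0.02],[-0.05,0,-0.127,0,0.02],[-0.0705,0,-0.146,0,0.02],[-0.0935,0,-0.161,0,0.02],[-0.1185,0,-0.1735,0,0.02],[-0.1185,0,-0.1735,0,0.02]]' 20
```

```text
clock: 5.35
eef_pos: [0.521, -0.3318, 0.2339]
orientation: [[0.002, 1.0, 0.007], [1.0, -0.002, -0.003], [-0.003, 0.007, -1.0]]
force: [7.6, -1.1, 0.8]
grip_width: 0.04
gripper_force: 20.0
```

```bash
python3 -m pendant '[[-0.027,0,-0.008,0,0.02],[-0.054,0,-0.012,0,0.02],[-0.082,0,-0.012,0,0.02],[-0.1,0,-0.0095,0,0.02],[-0.109,0,-0.008,0,0.02],[-0.112,0,-0.008,0,0.02],[-0.112,0,-0.008,0,0.02],[-0.112,0,-0.008,0,0.02],[-0.112,0,-0.008,0,0.02]]' 20
```

```text
clock: 6.25
eef_pos: [0.5222, -0.4403, 0.2413]
orientation: [[-0.002, 1.0, 0.006], [1.0, 0.002, -0.001], [-0.001, 0.006, -1.0]]
force: [8.1, -1.2, 1.7]
grip_width: 0.0395
gripper_force: 20.0
```

```bash
python3 -m pendant '[[-0.008,0,0.002,0,0.02],[-0.012,0,0.003,0,0.02],[-0.012,0,0.003,0,0.02],[-0.012,0,0.003,0,0.02]]' 20; python3 - <<'E'
from h import *
im,d,p,M=snap('scene','s1.png'); X=cloud(d,p,M); I=im.astype(int)
m=(I[...,0]>60)&(I[...,1]<0.4*I[...,0])&(I[...,2]<0.5*I[...,0])&(X[...,0]>.38)&(X[...,0]<.66)&(X[...,1]<-.38)&(X[...,2]>.09)
P=X[m]; print(len(P)); 
A=np.c_[P[:,2],np.ones(len(P))]; print(np.linalg.lstsq(A,P[:,1],rcond=None)[0], np.round(np.median(P,0),3))
E
```

```text
clock: 6.65
eef_pos: [0.5223, -0.4447, 0.2394]
orientation: [[-0.007, 1.0, 0.004], [1.0, 0.007, 0.014], [0.014, 0.004, -1.0]]
force: [0.2, 16.8, 14.2]
grip_width: 0.0396
gripper_force: 20.0
343
[ 0.50566177 -0.5459594 ] [ 0.61  -0.432  0.227]
```

View pics/s1.png

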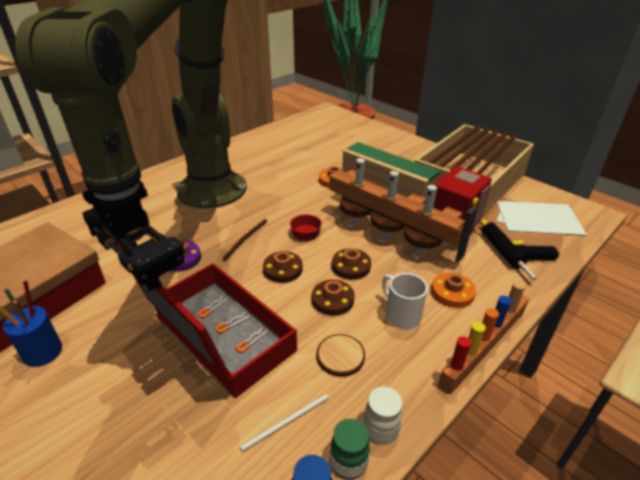

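The lid is on its stop (17 N of contact force). Three clips lie in the case with their legs towards the front. I'll let go and look at the wheels from near.

```bash
python3 -m pendant '[[0.008,0,-0.002,0,0.02],[0.008,0,-0.002,0,0.06],[0.008,0,-0.002,0,0.06],[0.008,0,-0.002,0,0.06],[0.008,0,-0.04,0,0.08],[0.008,0,-0.075,0,0.08],[0.05,0,-0.085,0,0.08],[0.1,0,-0.085,0,0.08],[0.15,0,-0.085,0,0.08],[0.2,0,-0.085,0,0.08],[0.25,0,-0.085,0,0.08],[0.285,0,-0.07,0,0.08]]' 20;  python3 -m pendant '[[0,0,0,0,0.08],[0,0,0,0,0.08],[0,0,0,0,0.08]]'; cat > wh.py <<'E'
from h import *
def wheels(fn=None):
    im,d,p,M=snap('wrist',fn); X=cloud(d,p,M); I=im.astype(int)
    # boss top ring z~.044
    out=[]
    m=((X[...,2]>.036)&(X[...,2]<.052)&(I[...,0]>I[...,2]+20)).astype(np.uint8)
    n,l,s,c=cv2.connectedComponentsWithStats(m)
    for i in range(1,n):
        if s[i,4]>300:
            q=np.argwhere(l==i)[:,::-1]
            T=np.array([atz(u,v,.044,p,M) for u,v in q]); 
            (cx,cy),r=cv2.minEnclosingCircle(T[:,:2].astype(np.float32)); 
            disc=(X[...,2]>.016)&(X[...,2]<.028)&(np.hypot(X[...,0]-cx,X[...,1]-cy)<.06); print('boss',np.round((cx,cy,r),4),s[i],'disc rgb',np.median(im[disc],0), np.round(np.median(X[l==i],0),4))
E
python3 -c "
from wh import *
st(); wheels('w3.png')"
```

```text
clock: 7.9
eef_pos: [0.5187, -0.1656, 0.3082]
orientation: [[-0.002, 1.0, 0.002], [1.0, 0.002, 0.001], [0.001, 0.002, -1.0]]
force: [0.7, -0.8, 0.7]
grip_width: 0.0797
gripper_force: 0.0
clock: 8.2
eef_pos: [0.5178, -0.1704, 0.3072]
orientation: [[0.003, 1.0, -0.0], [1.0, -0.003, -0.001], [-0.001, -0.0, -1.0]]
force: [0.2, -1.4, -0.3]
grip_width: 0.08
gripper_force: 0.0
8.2 [ 0.5178 -0.1704  0.3072] [-0.383  0.066  0.691  1.6   -0.041  1.491  0.308] F [ 0.2 -1.4 -0.3] w 0.08001151274056045 0.0
[[ 0.003  1.    -0.   ]
 [ 1.    -0.003 -0.001]
 [-0.001 -0.    -1.   ]]
boss [ 0.6135 -0.0782  0.021 ] [396  74  43  45 978] disc rgb [130.  82.  58.] [ 0.6145 -0.0777  0.0426]
boss [ 0.4531 -0.0914  0.021 ] [232  89  42  44 931] disc rgb [117.  75.  53.] [ 0.4524 -0.0904  0.0427]
boss [ 0.241  -0.2465  0.0216] [ 41 247  41  16 362] disc rgb [94. 58. 86.] [ 0.2415 -0.2394  0.0422]
boss [ 0.5191 -0.2395  0.1469] [ 183  249  276    9 1152] disc rgb [83. 28. 27.] [ 0.5235 -0.2373  0.0446]
boss [ 0.4147 -0.38    0.0389] [199 353  64  34 605] disc rgb [82. 28. 27.] [ 0.4094 -0.3923  0.044 ]
```

View pics/w3.png

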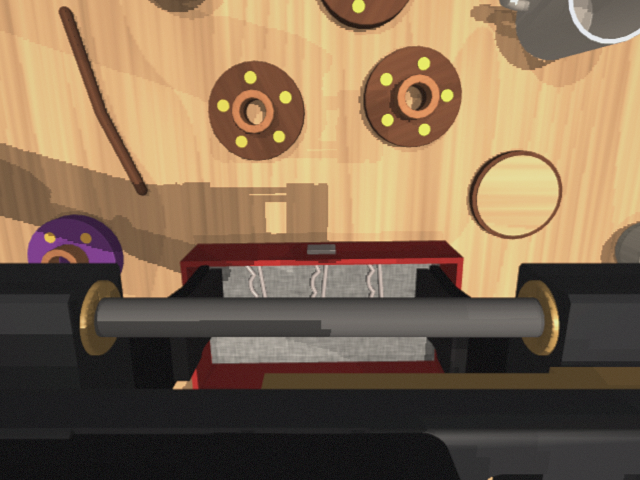

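```bash
python3 -m pendant '[[0.03,0.03,0.02,0,0.08],[0.06,0.06,0.06,0,0.08],[0.092,0.096,0.1,0,0.08],[0.092,0.096,0.15,0,0.08],[0.092,0.096,0.19,0,0.08],[0.092,0.096,0.23,0,0.08],[0.092,0.096,0.26,0,0.08],[0.092,0.096,0.273,0,0.08],[0.092,0.096,0.279,0,0.08],[0.092,0.096,0.279,0,0.08],[0.092,0.096,0.279,0,0.08]]' 35
```

```text
clock: 9.35
eef_pos: [0.6161, -0.0766, 0.03]
orientation: [[0.0, 1.0, 0.003], [1.0, -0.0, -0.0], [-0.0, 0.003, -1.0]]
force: [-0.1, -0.4, 1.1]
grip_width: 0.08
gripper_force: 0.0
```

```bash
python3 -m pendant '[[-0.0015,-0.0025,0.002,0,0.08],[-0.0015,-0.0025,0.002,0,0.035],[-0.0015,-0.0025,0.002,0,0.035],[-0.0015,-0.0025,0.002,0,0.035],[-0.0015,-0.0025,0.002,0,0.035],[-0.0015,-0.0025,0.002,0,0.035],[-0.0015,-0.0025,0.002,0,0.035],[-0.0015,-0.0025,0.002,0,0.035],[-0.0015,-0.0025,-0.02,0,0.035],[-0.0015,-0.0025,-0.06,0,0.035],[-0.0015,-0.0025,-0.11,0,0.035],[-0.0015,-0.0025,-0.16,0,0.035]]' 35
python3 -m pendant '[[0,0,-0.05,0,0.035],[0,0,-0.11,0,0.035],[0,0,-0.11,0,0.035],[0,0,-0.11,0,0.035]]' 
python3 - <<'E'
from h import *
s=st()
im,d,p,M=snap('wrist','w4.png'); X=cloud(d,p,M)
np.savez('w4.npz',im=im,X=X,M=M)
z=X[...,2]
print(np.unique(np.round(z[240:],2),return_counts=True))
E
```

```text
clock: 10.55
eef_pos: [0.6108, -0.0775, 0.1887]
orientation: [[0.0, 1.0, -0.002], [1.0, -0.0, -0.0], [-0.0, -0.002, -1.0]]
force: [2.1, 0.8, -2.4]
grip_width: 0.0403
gripper_force: 35.0
clock: 10.95
eef_pos: [0.6127, -0.0779, 0.2999]
orientation: [[0.0, 1.0, 0.004], [1.0, -0.0, 0.0], [0.0, 0.004, -1.0]]
force: [0.2, -0.1, -2.1]
grip_width: 0.0408
gripper_force: 35.0
10.95 [ 0.6127 -0.0779  0.2999] [-0.437  0.251  0.643  1.438 -0.151  1.498  0.201] F [ 0.2 -0.1 -2.1] w 0.040832171568161844 34.99943311326206
[[ 0.     1.     0.004]
 [ 1.    -0.     0.   ]
 [ 0.     0.004 -1.   ]]
(array([-0.76, -0.75, -0.74, -0.69, -0.68, -0.67, -0.66, -0.65, -0.54,
       -0.53, -0.52, -0.51, -0.5 , -0.49, -0.48, -0.3 , -0.29, -0.  ,
        0.01,  0.02,  0.03,  0.04,  0.07,  0.08,  0.09,  0.27,  0.28,
        0.29,  0.3 ,  0.31,  0.32,  0.33,  0.34,  0.35,  0.36,  0.37,
        0.38,  0.39,  0.4 ,  0.41,  0.42,  0.46]), array([   48,   292,     1,     4,    11,    14,     7,     5,     1,
           7,    22,    29,    27,    23,     2,    37,  1388, 11940,
        1147,  1071,    98,    79,     2,   438,    10,    23,   165,
        6843,  3435,  1406,  4105,   373,   317,  1641,   738,  1651,
        9928, 41968, 15466, 36310, 11615,   913]))
```

View pics/w4.png

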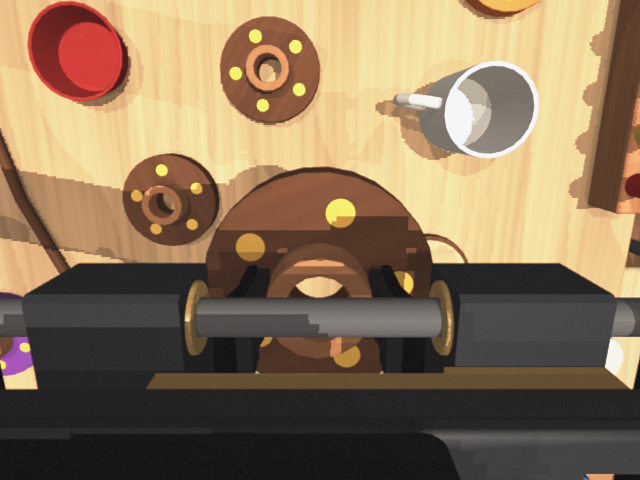

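The wheel is held in the gripper, with its disc rim showing at about (320,170). I'll measure its offset in the tool, and find the axles in the earlier frame w1.

```bash
cat > rim.py <<'E'
from h import *
from scipy.optimize import least_squares
def rim(im,X,M,p,tcp):
    z=X[...,2]; I=im.astype(int)
    m=(z>tcp[2]-.03)&(z<tcp[2]+.01)&(np.hypot(X[...,0]-tcp[0],X[...,1]-tcp[1])<.065)&(X[...,1]>tcp[1]+.018)
    m[262:]=0
    zt=np.median(z[m]); pts=[]
    for u in range(230,410,3):
        vs=np.where(m[:,u])[0]
        if len(vs): pts.append(atz(u,vs.min()-.5,zt,p,M)[:2])
    P=np.array(pts)
    f=lambda q:np.hypot(P[:,0]-q[0],P[:,1]-q[1])-.05
    r=least_squares(f,tcp[:2],loss='soft_l1',f_scale=.001); print('disc top',round(zt,4),'centre',np.round(r.x,4),'rel tcp',np.round(r.x-tcp[:2],4),'rms',np.sqrt((f(r.x)**2).mean()),len(P))
    print('obs tcp-disc top',tcp[2]-zt)
E
python3 - <<'E'
from rim import *
p=optics.camera_params('wrist'); a=np.load('w4.npz'); rim(a['im'],a['X'],a['M'],p,np.array([.6127,-.0779,.2999]))
b=np.load('w1.npz'); X=cloud(b['d'],p,b['M']); im=b['im']
m=(abs(X[...,2]-.2)<.006); m[262:]=0
n,l,s,c=cv2.connectedComponentsWithStats(m.astype(np.uint8))
for i in range(1,n):
    if s[i,4]>100:
        q=np.argwhere(l==i)[:,::-1].astype(float); T=np.array([atz(u,v,.2,p,b['M']) for u,v in q]); (x,y),r=cv2.minEnclosingCircle(T[:,:2].astype(np.float32)); print('axle',s[i],np.round((x,y,r),4),np.round(T.mean(0),4))
E
```

```text
disc top 0.2946 centre [ 0.6127 -0.0773] rel tcp [-0.      0.0006] rms 0.000592208624640241 60
obs tcp-disc top 0.005284610690882097
axle [445 179  34  32 783] [0.6504 0.2176 0.0114] [0.6505 0.2175 0.2   ]
axle [296 194  31  31 736] [0.5463 0.2079 0.011 ] [0.5465 0.208  0.2   ]
axle [150 208  32  31 754] [0.4443 0.1988 0.0116] [0.4445 0.1986 0.2   ]
```

```bash
python3 -m pendant '[[0.03,0.01,0,0,0.035],[0.07,0.02,0,0,0.035],[0.11,0.03,0,0,0.035],[0.15,0.038,0,0,0.035],[0.19,0.038,0,0,0.035],[0.23,0.038,0,0,0.035],[0.26,0.038,0,0,0.035],[0.28,0.038,0,0,0.035],[0.295,0.038,0.02,0,0.035],[0.295,0.038,0.035,0,0.035],[0.295,0.038,0.035,0,0.035],[0.295,0.038,0.035,0,0.035]]' 35; python3 -c "
from rim import *
s=st(); im,d,p,M=snap('wrist'); X=cloud(d,p,M); rim(im,X,M,p,np.array(s['eef_pos']))"
```

```text
clock: 12.2
eef_pos: [0.6499, 0.2149, 0.2622]
orientation: [[0.003, 1.0, -0.002], [1.0, -0.003, -0.002], [-0.002, -0.002, -1.0]]
force: [0.6, 0.1, -1.7]
grip_width: 0.0406
gripper_force: 35.0
12.2 [0.6499 0.2149 0.2622] [-0.722  0.41   0.512  1.308 -0.196  1.476 -0.229] F [ 0.6  0.1 -1.7] w 0.040637268981486195 34.999214708805084
[[ 0.003  1.    -0.002]
 [ 1.    -0.003 -0.002]
 [-0.002 -0.002 -1.   ]]
disc top 0.2568 centre [0.6498 0.2155] rel tcp [-0.0001  0.0005] rms 0.0005717179370417246 60
obs tcp-disc top 0.005378449741284763
```

```bash
python3 -m pendant '[[0.0025,0.0013,0.005,0,0.035],[0.0025,0.0013,0.015,0,0.035],[0.0025,0.0013,0.025,0,0.035],[0.0025,0.0013,0.03,0,0.035],[0.0025,0.0013,0.035,0,0.035],[0.0025,0.0013,0.04,0,0.035],[0.0025,0.0013,0.045,0,0.035],[0.0025,0.0013,0.05,0,0.035],[0.0025,0.0013,0.05,0,0.035]]' 35
```

```text
clock: 13.15
eef_pos: [0.6512, 0.2191, 0.2119]
orientation: [[0.001, 1.0, -0.001], [1.0, -0.001, -0.001], [-0.001, -0.001, -1.0]]
force: [0.9, -2.3, -3.6]
grip_width: 0.0411
gripper_force: 35.0
```

```bash
python3 -m pendant '[[-0.001,0,0.008,0,0.035],[-0.001,0,0.016,0,0.035],[-0.001,0,0.024,0,0.035],[-0.001,0,0.032,0,0.035],[-0.001,0,0.04,0,0.035],[-0.001,0,0.046,0,0.035],[-0.001,0,0.05,0,0.035],[-0.001,0,0.053,0,0.035],[-0.001,0,0.053,0,0.035]]' 35
```

```text
clock: 14.05
eef_pos: [0.6511, 0.2189, 0.1596]
orientation: [[0.0, 1.0, -0.001], [1.0, -0.0, -0.0], [-0.0, -0.001, -1.0]]
force: [-0.1, -0.7, -3.0]
grip_width: 0.0405
gripper_force: 35.0
```

```bash
python3 -m pendant '[[0,0,0.001,0,0.055],[0,0,0.001,0,0.065],[0,0,0.001,0,0.075],[0,0,0.001,0,0.075],[0,0,-0.04,0,0.075],[0,0,-0.09,0,0.075],[0,0,-0.14,0,0.075],[-0.04,-0.02,-0.14,0,0.08],[-0.085,-0.04,-0.14,0,0.08],[-0.13,-0.06,-0.14,0,0.08],[-0.175,-0.08,-0.14,0,0.08],[-0.22,-0.1,-0.14,0,0.08]]' 35;  python3 -m pendant '[[-0.045,-0.01,0,0,0.08],[-0.09,-0.01,0,0,0.08],[-0.09,-0.01,0,0,0.08],[-0.09,-0.01,0,0,0.08],[-0.09,-0.01,0,0,0.08]]'; python3 - <<'E'
from wh import *
st(); wheels()
im,d,p,M=snap('top','top2.png'); X=cloud(d,p,M)
cv2.imwrite('pics/top2c.png',cv2.resize(im[130:320,140:360,::-1],None,fx=3,fy=3))
E
```

```text
clock: 15.25
eef_pos: [0.5503, -0.0027, 0.3004]
orientation: [[-0.0, 1.0, 0.001], [1.0, 0.0, 0.001], [0.001, 0.001, -1.0]]
force: [1.0, -0.3, -0.5]
grip_width: 0.0797
gripper_force: 0.0
clock: 15.75
eef_pos: [0.5416, -0.0894, 0.3001]
orientation: [[-0.002, 1.0, 0.0], [1.0, 0.002, 0.001], [0.001, 0.0, -1.0]]
force: [-1.0, 0.5, 0.4]
grip_width: 0.0802
gripper_force: 0.0
15.75 [ 0.5416 -0.0894  0.3001] [-0.526  0.078  0.688  1.604 -0.051  1.478  0.167] F [-1.   0.5  0.4] w 0.08019540128110428 0.0
[[-0.002  1.     0.   ]
 [ 1.     0.002  0.001]
 [ 0.001  0.    -1.   ]]
boss [0.5641 0.0401 0.021 ] [ 322   31   44   48 1059] disc rgb [115.  73.  51.] [0.5644 0.0412 0.0426]
boss [ 0.4534 -0.0903  0.0214] [211 173  42  41 867] disc rgb [100.  64.  45.] [ 0.4528 -0.0905  0.0425]
```

View pics/top2c.png

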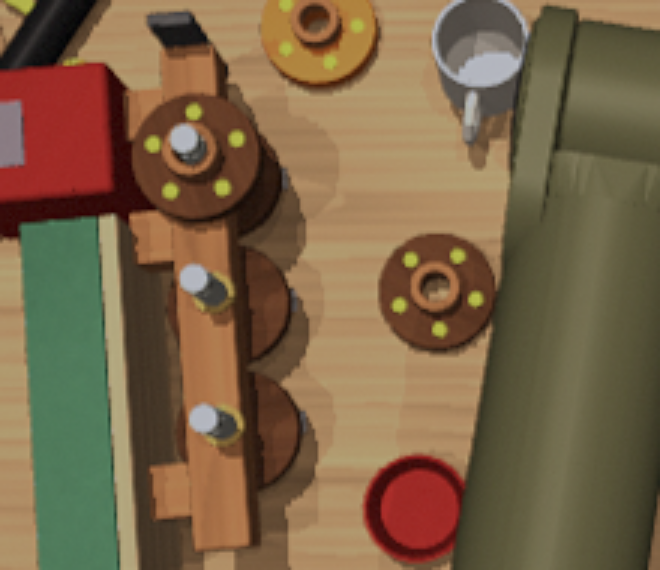

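```bash
python3 -m pendant '[[0.04,0.01,0.03,0,0.08],[0.08,0.02,0.07,0,0.08],[0.12,0.0215,0.11,0,0.08],[0.129,0.0215,0.16,0,0.08],[0.129,0.0215,0.2,0,0.08],[0.129,0.0215,0.24,0,0.08],[0.129,0.0215,0.26,0,0.08],[0.129,0.0215,0.27,0,0.08],[0.129,0.0215,0.272,0,0.08],[0.129,0.0215,0.272,0,0.08],[0.129,0.0215,0.272,0,0.08]]' 35
```

```text
clock: 16.95
eef_pos: [0.5642, 0.0384, 0.0297]
orientation: [[-0.0, 1.0, 0.003], [1.0, 0.0, 0.001], [0.001, 0.003, -1.0]]
force: [0.4, 0.4, 0.6]
grip_width: 0.0799
gripper_force: 0.0
```

```bash
python3 -m pendant '[[0.0015,0,0.002,0,0.08],[0.0015,0,0.002,0,0.035],[0.0015,0,0.002,0,0.035],[0.0015,0,0.002,0,0.035],[0.0015,0,0.002,0,0.035],[0.0015,0,0.002,0,0.035],[0.0015,0,0.002,0,0.035],[0.0015,0,0.002,0,0.035],[0.0015,0,-0.02,0,0.035],[0.0015,0,-0.06,0,0.035],[0.0015,0,-0.11,0,0.035],[0.0015,0,-0.16,0,0.035]]' 35
python3 -m pendant '[[0,0,-0.05,0,0.035],[0,-0.01,-0.09,0,0.035],[0.04,-0.018,-0.1,0,0.035],[0.08,-0.018,-0.1,0,0.035],[0.12,-0.018,-0.1,0,0.035],[0.15,-0.018,-0.09,0,0.035],[0.168,-0.018,-0.08,0,0.035],[0.168,-0.018,-0.075,0,0.035],[0.168,-0.018,-0.075,0,0.035],[0.168,-0.018,-0.075,0,0.035]]' 
python3 -c "
from rim import *
s=st(); im,d,p,M=snap('wrist'); X=cloud(d,p,M); rim(im,X,M,p,np.array(s['eef_pos']))"
```

```text
clock: 18.15
eef_pos: [0.5618, 0.0392, 0.189]
orientation: [[0.0, 1.0, -0.002], [1.0, -0.0, -0.001], [-0.001, -0.002, -1.0]]
force: [1.4, 0.1, -1.5]
grip_width: 0.0409
gripper_force: 35.0
clock: 19.15
eef_pos: [0.5453, 0.2049, 0.2631]
orientation: [[0.003, 1.0, 0.0], [1.0, -0.003, -0.001], [-0.001, 0.0, -1.0]]
force: [-0.0, -0.3, -1.7]
grip_width: 0.0407
gripper_force: 35.0
19.15 [0.5453 0.2049 0.2631] [-0.831  0.166  0.485  1.58  -0.077  1.415 -0.343] F [-0.  -0.3 -1.7] w 0.040708029816764114 34.99942825175822
[[ 0.003  1.     0.   ]
 [ 1.    -0.003 -0.001]
 [-0.001  0.    -1.   ]]
disc top 0.2579 centre [0.5451 0.207 ] rel tcp [-0.0002  0.0021] rms 0.0005521930423123662 60
obs tcp-disc top 0.0052656620863025805
```

```bash
python3 -m pendant '[[0.0015,0.0013,0.005,0,0.035],[0.0015,0.0013,0.015,0,0.035],[0.0015,0.0013,0.025,0,0.035],[0.0015,0.0013,0.03,0,0.035],[0.0015,0.0013,0.035,0,0.035],[0.0015,0.0013,0.04,0,0.035],[0.0015,0.0013,0.045,0,0.035],[0.0015,0.0013,0.05,0,0.035],[0.0015,0.0013,0.05,0,0.035]]' 35
```

```text
clock: 20.1
eef_pos: [0.546, 0.2083, 0.2119]
orientation: [[0.0, 1.0, -0.001], [1.0, -0.0, -0.001], [-0.001, -0.001, -1.0]]
force: [0.3, -1.5, -1.9]
grip_width: 0.0405
gripper_force: 35.0
```

```bash
python3 -m pendant '[[-0.001,0,0.008,0,0.035],[-0.001,0,0.016,0,0.035],[-0.001,0,0.024,0,0.035],[-0.001,0,0.032,0,0.035],[-0.001,0,0.04,0,0.035],[-0.001,0,0.046,0,0.035],[-0.001,0,0.05,0,0.035],[-0.001,0,0.053,0,0.035],[-0.001,0,0.053,0,0.035]]' 35;  python3 -m pendant '[[0,0,0.001,0,0.055],[0,0,0.001,0,0.065],[0,0,0.001,0,0.075],[0,0,0.001,0,0.075],[0,0,-0.04,0,0.075],[0,0,-0.09,0,0.075],[0,0,-0.14,0,0.075],[-0.05,-0.02,-0.14,0,0.08],[-0.1,-0.03,-0.14,0,0.08],[-0.15,-0.04,-0.14,0,0.08],[-0.2,-0.06,-0.14,0,0.08],[-0.25,-0.08,-0.14,0,0.08]]';  python3 -m pendant '[[-0.05,-0.01,0,0,0.08],[-0.11,-0.01,0,0,0.08],[-0.13,-0.01,0,0,0.08],[-0.13,-0.01,0,0,0.08],[-0.13,-0.01,0,0,0.08],[-0.13,-0.01,0,0,0.08]]'; python3 - <<'E'
from wh import *
st(); wheels()
E
```

```text
clock: 21.0
eef_pos: [0.5461, 0.2076, 0.1596]
orientation: [[0.0, 1.0, -0.0], [1.0, -0.0, -0.001], [-0.001, -0.0, -1.0]]
force: [0.1, -3.0, -2.7]
grip_width: 0.0408
gripper_force: 35.0
clock: 22.2
eef_pos: [0.4703, -0.0313, 0.3003]
orientation: [[0.0, 1.0, 0.001], [1.0, -0.0, 0.001], [0.001, 0.001, -1.0]]
force: [0.2, -1.4, 0.3]
grip_width: 0.0801
gripper_force: 0.0
clock: 22.8
eef_pos: [0.4613, -0.158, 0.3]
orientation: [[-0.002, 1.0, 0.0], [1.0, 0.002, 0.001], [0.001, 0.0, -1.0]]
force: [-0.4, 0.0, 0.6]
grip_width: 0.0799
gripper_force: 0.0
22.8 [ 0.4613 -0.158   0.3   ] [-0.583 -0.116  0.8    1.739  0.083  1.484  0.209] F [-0.4  0.   0.6] w 0.07992176060801455 0.0
[[-0.002  1.     0.   ]
 [ 1.     0.002  0.001]
 [ 0.001  0.    -1.   ]]
boss [ 0.4524 -0.0911  0.0207] [289 102  43  44 908] disc rgb [116.  74.  52.] [ 0.4526 -0.091   0.0426]
boss [ 0.6271 -0.236   0.041 ] [437 263  78   7 368] disc rgb [75. 26. 25.] [ 0.6267 -0.2361  0.0437]
boss [ 0.4769 -0.2375  0.1032] [236 264 196   7 983] disc rgb [76. 26. 25.] [ 0.4775 -0.2378  0.0447]
```

```bash
python3 -m pendant '[[0.03,-0.004,0.03,0,0.08],[0.06,-0.009,0.07,0,0.08],[0.067,-0.009,0.11,0,0.08],[0.067,-0.009,0.16,0,0.08],[0.067,-0.009,0.2,0,0.08],[0.067,-0.009,0.24,0,0.08],[0.067,-0.009,0.26,0,0.08],[0.067,-0.009,0.27,0,0.08],[0.067,-0.009,0.272,0,0.08],[0.067,-0.009,0.272,0,0.08],[0.067,-0.009,0.272,0,0.08]]' 35
```

```text
clock: 23.95
eef_pos: [0.4533, -0.0923, 0.0293]
orientation: [[-0.001, 1.0, 0.003], [1.0, 0.001, 0.001], [0.001, 0.003, -1.0]]
force: [0.3, -0.1, 0.4]
grip_width: 0.0798
gripper_force: 0.0
```

```bash
python3 -m pendant '[[0.0015,-0.001,0.0015,0,0.08],[0.0015,-0.001,0.0015,0,0.035],[0.0015,-0.001,0.0015,0,0.035],[0.0015,-0.001,0.0015,0,0.035],[0.0015,-0.001,0.0015,0,0.035],[0.0015,-0.001,0.0015,0,0.035],[0.0015,-0.001,0.0015,0,0.035],[0.0015,-0.001,0.0015,0,0.035],[0.0015,-0.001,-0.02,0,0.035],[0.0015,-0.001,-0.06,0,0.035],[0.0015,-0.001,-0.11,0,0.035],[0.0015,-0.001,-0.16,0,0.035]]' 35
python3 -m pendant '[[0,0,-0.05,0,0.035],[0,0.02,-0.09,0,0.035],[0.04,0.03,-0.1,0,0.035],[0.08,0.03,-0.1,0,0.035],[0.12,0.03,-0.1,0,0.035],[0.16,0.03,-0.1,0,0.035],[0.2,0.02,-0.1,0,0.035],[0.24,0.01,-0.1,0,0.035],[0.27,0,-0.1,0,0.035],[0.289,-0.008,-0.09,0,0.035],[0.289,-0.008,-0.075,0,0.035],[0.289,-0.008,-0.075,0,0.035]]' 
python3 -m pendant '[[0,0,0,0,0.035],[0,0,0,0,0.035]]' 
python3 -c "
from rim import *
s=st(); im,d,p,M=snap('wrist'); X=cloud(d,p,M); rim(im,X,M,p,np.array(s['eef_pos']))"
```

```text
clock: 25.15
eef_pos: [0.4498, -0.0913, 0.1891]
orientation: [[0.001, 1.0, -0.002], [1.0, -0.001, -0.0], [-0.0, -0.002, -1.0]]
force: [2.1, 0.4, -2.9]
grip_width: 0.0413
gripper_force: 35.0
clock: 26.35
eef_pos: [0.4415, 0.1967, 0.2602]
orientation: [[-0.001, 1.0, -0.004], [1.0, 0.001, -0.004], [-0.004, -0.004, -1.0]]
force: [-0.6, -0.4, -3.3]
grip_width: 0.0412
gripper_force: 35.0
clock: 26.55
eef_pos: [0.4438, 0.1967, 0.2635]
orientation: [[0.002, 1.0, 0.001], [1.0, -0.002, 0.0], [0.0, 0.001, -1.0]]
force: [0.3, 0.4, -1.8]
grip_width: 0.0412
gripper_force: 35.0
26.55 [0.4438 0.1967 0.2635] [-0.915 -0.068  0.424  1.796  0.028  1.406 -0.498] F [ 0.3  0.4 -1.8] w 0.04121868906509468 34.99926787801087
[[ 0.002  1.     0.001]
 [ 1.    -0.002  0.   ]
 [ 0.     0.001 -1.   ]]
disc top 0.2578 centre [0.4437 0.1974] rel tcp [-0.0001  0.0007] rms 0.0006059473662963539 60
obs tcp-disc top 0.005765368298897899
```

```bash
python3 -m pendant '[[0.0015,-0.0005,0.005,0,0.035],[0.0015,-0.0005,0.015,0,0.035],[0.0015,-0.0005,0.025,0,0.035],[0.0015,-0.0005,0.03,0,0.035],[0.0015,-0.0005,0.035,0,0.035],[0.0015,-0.0005,0.04,0,0.035],[0.0015,-0.0005,0.045,0,0.035],[0.0015,-0.0005,0.05,0,0.035],[0.0015,-0.0005,0.05,0,0.035]]' 35
```

```text
clock: 27.5
eef_pos: [0.4421, 0.1992, 0.2123]
orientation: [[-0.0, 1.0, -0.001], [1.0, 0.0, -0.001], [-0.001, -0.001, -1.0]]
force: [-0.2, 0.6, -2.1]
grip_width: 0.0414
gripper_force: 35.0
```

```bash
python3 -m pendant '[[0,0,0.008,0,0.035],[0,0,0.016,0,0.035],[0,0,0.024,0,0.035],[0,0,0.032,0,0.035],[0,0,0.04,0,0.035],[0,0,0.046,0,0.035],[0,0,0.05,0,0.035],[0,0,0.053,0,0.035],[0,0,0.053,0,0.035]]' 35;  python3 -m pendant '[[0,0,0.001,0,0.055],[0,0,0.001,0,0.065],[0,0,0.001,0,0.075],[0,0,0.001,0,0.075],[0,0,-0.04,0,0.075],[0,0,-0.09,0,0.075],[0,0,-0.15,0,0.075],[-0.02,0.03,-0.15,0,0.08],[-0.06,0.06,-0.15,0,0.08],[-0.11,0.075,-0.15,0,0.08],[-0.16,0.075,-0.15,0,0.08],[-0.21,0.075,-0.15,0,0.08]]';  python3 -m pendant '[[-0.05,0,0,0,0.08],[-0.1,0,0,0,0.08],[-0.15,0,0,0,0.08],[-0.2,0,0,0,0.08],[-0.24,0,0,0,0.08],[-0.24,0,0,0,0.08],[-0.24,0,0,0,0.08],[-0.24,0,0,0,0.08]]'; python3 - <<'E'
from h import *
s=st(); im,d,p,M=snap('wrist','w5.png'); np.savez('w5.npz',im=im,d=d,M=M)
for n in ('clip1_eye','clip1'):
    for r in optics.recognise(n,'wrist')[:5]:
        v,u=r['position'][0]*480,r['position'][1]*640; print(n,round(r['p'],2),int(u),int(v),np.round(atz(u,v,.012,p,M),4))
E
```

```text
clock: 28.4
eef_pos: [0.4424, 0.1994, 0.1598]
orientation: [[0.0, 1.0, -0.0], [1.0, -0.0, -0.0], [-0.0, -0.0, -1.0]]
force: [-0.5, 0.4, -1.2]
grip_width: 0.0414
gripper_force: 35.0
clock: 29.6
eef_pos: [0.5178, -0.0105, 0.3102]
orientation: [[-0.0, 1.0, 0.001], [1.0, 0.0, -0.0], [-0.0, 0.001, -1.0]]
force: [1.2, -0.4, 0.1]
grip_width: 0.0802
gripper_force: 0.0
clock: 30.4
eef_pos: [0.5181, -0.2468, 0.3099]
orientation: [[-0.002, 1.0, 0.0], [1.0, 0.002, 0.001], [0.001, 0.0, -1.0]]
force: [0.1, 0.2, 0.0]
grip_width: 0.0798
gripper_force: 0.0
30.4 [ 0.5181 -0.2468  0.3099] [-0.396  0.169  0.912  1.532 -0.135  1.506  0.521] F [0.1 0.2 0. ] w 0.07984208691953582 0.0
[[-0.002  1.     0.   ]
 [ 1.     0.002  0.001]
 [ 0.001  0.    -1.   ]]
clip1_eye 0.9 256 232 [ 0.4475 -0.2999  0.012 ]
clip1 0.85 315 229 [ 0.5144 -0.2965  0.012 ]
clip1 0.74 256 235 [ 0.4473 -0.3034  0.012 ]
clip1 0.66 375 230 [ 0.5823 -0.2973  0.012 ]
```

View pics/w5.png

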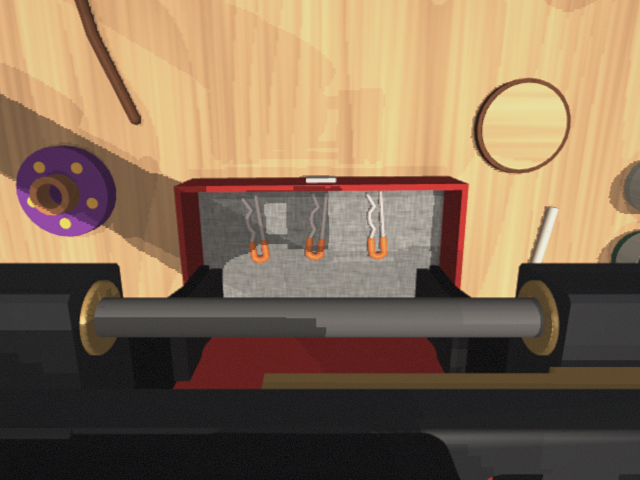

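```bash
cat > clips.py <<'E'
from h import *
def clips(im,M,p,z=.0125,box=None):
    I=im.astype(int); o=((I[...,0]>120)&(I[...,0]>I[...,2]*2.2)&(I[...,1]>I[...,2]*1.15)&(I[...,1]<I[...,0]*.75)).astype(np.uint8)
    if box: k=np.zeros_like(o); k[box[0]:box[1],box[2]:box[3]]=1; o&=k
    n,l,s,c=cv2.connectedComponentsWithStats(cv2.dilate(o,np.ones((3,9),np.uint8)))
    for i in range(1,n):
        q=np.argwhere((l==i)&(o>0))[:,::-1]
        if len(q)<60: continue
        T=np.array([atz(u,v,z,p,M)[:2] for u,v in q],np.float32)
        (cx,cy),(w,h),a=cv2.minAreaRect(T); print('eye px',s[i],'rect',np.round((cx,cy,w,h),4),round(a,1),'x',np.round((T[:,0].min(),T[:,0].max()),4),'y',np.round((T[:,1].min(),T[:,1].max()),4))
E
python3 - <<'E'
from clips import *
a=np.load('w5.npz'); p=optics.camera_params('wrist'); im=a['im']; M=a['M']
clips(im,M,p,box=(190,265,190,440))
g=cv2.cvtColor(im,cv2.COLOR_RGB2GRAY).astype(int); bg=cv2.medianBlur(g.astype(np.uint8),25).astype(int)
X=cloud(a['d'],p,M)
for u0,u1 in((235,275),(298,333),(360,395)):
    print('clip')
    for v in (196,202,208,214,220,226,232,238):
        r=abs(g-bg)[v,u0:u1]; us=np.where(r>14)[0]+u0; print(v,list(us))
E
```

```text
eye px [301 237  28  24 603] rect [ 0.5132 -0.3189  0.025   0.0213] 85.6 x [0.5024 0.5242] y [-0.3312 -0.306 ]
eye px [364 236  27  24 607] rect [ 0.5851 -0.3173  0.0207  0.0252] 2.4 x [0.5744 0.5958] y [-0.3298 -0.3046]
eye px [245 239  29  25 611] rect [ 0.4497 -0.3224  0.0212  0.0256] 8.0 x [0.4382 0.4609] y [-0.335  -0.3085]
clip
196 [np.int64(237), np.int64(238), np.int64(240), np.int64(242), np.int64(244), np.int64(250), np.int64(251), np.int64(252), np.int64(255), np.int64(256), np.int64(259), np.int64(261), np.int64(262), np.int64(264), np.int64(265), np.int64(266), np.int64(267), np.int64(268), np.int64(269), np.int64(270), np.int64(271), np.int64(272), np.int64(273), np.int64(274)]
202 [np.int64(243), np.int64(244), np.int64(245), np.int64(246), np.int64(255), np.int64(256), np.int64(257), np.int64(266)]
208 [np.int64(247), np.int64(248), np.int64(249), np.int64(250), np.int64(253), np.int64(256), np.int64(257), np.int64(258), np.int64(264), np.int64(265), np.int64(266), np.int64(267), np.int64(268), np.int64(269), np.int64(270)]
214 [np.int64(246), np.int64(247), np.int64(
[... 2505 characters left out ...]
378), np.int64(379), np.int64(381), np.int64(382), np.int64(383)]
220 [np.int64(367), np.int64(369), np.int64(370), np.int64(371), np.int64(372), np.int64(378), np.int64(379), np.int64(380), np.int64(381), np.int64(382), np.int64(383)]
226 [np.int64(366), np.int64(367), np.int64(369), np.int64(371), np.int64(372), np.int64(373), np.int64(374), np.int64(379), np.int64(380), np.int64(381), np.int64(382), np.int64(383)]
232 [np.int64(369), np.int64(370), np.int64(372), np.int64(373), np.int64(374), np.int64(379), np.int64(380), np.int64(382), np.int64(383), np.int64(384)]
238 [np.int64(367), np.int64(368), np.int64(369), np.int64(371), np.int64(379), np.int64(380), np.int64(381), np.int64(386)]
```

Three clips are visible, with eyes at about (260,250), (315,248) and (377,247). Each straight leg is on the +x side and its tip points to the front, so no large turn is needed. I'm taking the right-hand clip first.

```bash
python3 -m pendant '[[-0.025,0.025,0.02,-0.02,0.05],[-0.05,0.05,0.05,-0.042,0.05],[-0.0705,0.067,0.09,-0.042,0.05],[-0.0705,0.067,0.14,-0.042,0.05],[-0.0705,0.067,0.18,-0.042,0.05],[-0.0705,0.067,0.22,-0.042,0.05],[-0.0705,0.067,0.25,-0.042,0.05],[-0.0705,0.067,0.27,-0.042,0.05],[-0.0705,0.067,0.27,-0.042,0.05],[-0.0705,0.067,0.27,-0.042,0.05]]' 50; python3 -m pendant '[[0,0,0,0,0.05],[0,0,0,0,0.05]]'
```

```text
clock: 31.55
eef_pos: [0.5852, -0.3181, 0.0405]
orientation: [[-0.043, 0.999, 0.0], [0.999, 0.043, 0.0], [0.0, 0.0, -1.0]]
force: [0.1, -0.7, 0.4]
grip_width: 0.0503
gripper_force: 0.0
clock: 31.75
eef_pos: [0.5857, -0.3193, 0.0419]
orientation: [[-0.042, 0.999, 0.003], [0.999, 0.042, -0.001], [-0.001, 0.003, -1.0]]
force: [0.3, -0.4, 0.6]
grip_width: 0.05
gripper_force: 0.0
```

```bash
python3 -m pendant '[[0.001,0,0.015,0,0.05],[0.001,0,0.025,0,0.05],[0.001,0,0.029,0,0.05],[0.001,0,0.031,0,0.05],[0.001,0,0.031,0,0.05],[0.001,0,0.031,0,0.05]]' 50
```

```text
clock: 32.35
eef_pos: [0.5845, -0.3181, 0.0089]
orientation: [[-0.042, 0.999, -0.0], [0.999, 0.042, -0.0], [-0.0, -0.0, -1.0]]
force: [0.2, -0.1, 0.1]
grip_width: 0.0503
gripper_force: 0.0
```

```bash
python3 -m pendant '[[0,0,0,0,0.03],[0,0,0,0,0.015],[0,0,0,0,0.015],[0,0,0,0,0.015],[0,0,0,0,0.015],[0,0,0,0,0.015],[0,0,-0.015,0,0.015],[0,0,-0.05,0,0.015],[0,0,-0.1,0,0.015],[0,0,-0.15,0,0.015],[0,0,-0.15,0,0.015],[0,0,-0.15,0,0.015]]' 50;  python3 -m pendant '[[0,0,0,0,0.015]]'; python3 - <<'E'
from h import *
s=st(); im,d,p,M=snap('wrist'); np.savez('w6.npz',im=im,d=d,M=M)
cv2.imwrite('pics/w6c.png',cv2.resize(im[180:390,200:440,::-1],None,fx=3,fy=2.8))
E
```

```text
clock: 33.55
eef_pos: [0.5853, -0.3187, 0.1616]
orientation: [[-0.042, 0.999, 0.004], [0.999, 0.042, -0.001], [-0.001, 0.004, -1.0]]
force: [-0.4, -0.3, -0.2]
grip_width: 0.0203
gripper_force: 49.9
clock: 33.65
eef_pos: [0.584, -0.3173, 0.1584]
orientation: [[-0.042, 0.999, -0.001], [0.999, 0.042, 0.001], [0.001, -0.001, -1.0]]
force: [0.9, 0.9, -1.0]
grip_width: 0.0202
gripper_force: 49.9
33.65 [ 0.584  -0.3173  0.1584] [-0.169  0.5    0.861  1.519 -0.387  1.302  0.777] F [ 0.9  0.9 -1. ] w 0.0202065119808447 49.93273504078388
[[-0.042  0.999 -0.001]
 [ 0.999  0.042  0.001]
 [ 0.001 -0.001 -1.   ]]
```

View pics/w6c.png

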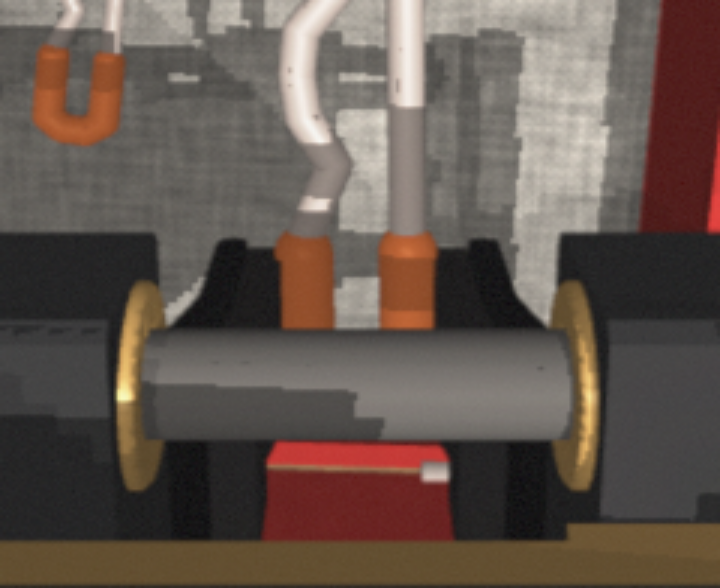

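The clip is held level, with its straight leg on the right at u of about 335. I'll measure the leg's line and tip in the tool frame.

```bash
cat > leg.py <<'E'
from h import *
def leg(im,d,M,p,s):
    X=cloud(d,p,M); R=np.array(s['orientation']); t=np.array(s['eef_pos'])
    L=(X-t)@R   # tool coords
    m=(abs(L[...,2])<.012)&(L[...,0]>.014)&(L[...,0]<.1)&(abs(L[...,1])<.03); m[265:]=0
    st_=m&(L[...,1]>.0)
    P=L[st_]; f=np.polyfit(P[:,0],P[:,1],1); 
    P=P[abs(P[:,1]-np.polyval(f,P[:,0]))<.005]; f=np.polyfit(P[:,0],P[:,1],1); g=np.polyfit(P[:,0],P[:,2],1)
    B=L[m&(L[...,1]<=0)]
    print('leg y=%.4f + %.3f x'%(f[1],f[0]),'z(top)=%.4f + %.3f x'%(g[1],g[0]),'tip x %.4f'%np.percentile(P[:,0],99.5),len(P),'bent tip x',np.round(np.percentile(B[:,0],99.5),4))
    tip=np.percentile(P[:,0],99.5); o=np.array([tip-.03,np.polyval(f,tip-.03),np.polyval(g,tip-.03)+.0025])
    print('origin tool',np.round(o,4),'world',np.round(t+R@o,4),'leg dir world deg',np.degrees(np.arctan2(*(R@np.array([1,f[0],g[0]]))[[1,0]])))
E
python3 - <<'E'
from leg import *
a=np.load('w6.npz'); s=readout.observe(); leg(a['im'],a['d'],a['M'],optics.camera_params('wrist'),s)
E
```

```text
leg y=0.0070 + -0.018 x z(top)=-0.0046 + 0.028 x tip x 0.0660 1728 bent tip x 0.0638
origin tool [ 0.036   0.0063 -0.0011] world [ 0.5885 -0.2809  0.1589] leg dir world deg 93.45561205893247
```

```bash
python3 -m pendant '[[0,0,-0.03,0,0.015],[0.03,0.01,-0.06,0,0.015],[0.07,0.015,-0.06,0,0.015],[0.115,0.025,-0.06,0,0.015],[0.16,0.035,-0.06,0,0.015],[0.205,0.045,-0.06,0,0.015],[0.25,0.055,-0.06,-0.02,0.015],[0.295,0.065,-0.06,-0.04,0.015],[0.34,0.075,-0.06,-0.067,0.015],[0.38,0.085,-0.06,-0.067,0.015],[0.41,0.088,-0.05,-0.067,0.015],[0.425,0.088,-0.04,-0.067,0.015]]' 50;  python3 -m pendant '[[0,0,0.014,0,0.015],[0,0,0.014,0,0.015],[0,0,0.014,0,0.015],[0,0,0.014,0,0.015]]'; cat > ax.py <<'E'
from leg import *
def axle(im,d,M,p):
    X=cloud(d,p,M); m=(abs(X[...,2]-.2)<.005)&(X[...,1]>.17); m[262:]=0
    n,l,s,c=cv2.connectedComponentsWithStats(m.astype(np.uint8))
    for i in range(1,n):
        if s[i,4]>250:
            q=np.argwhere(l==i)[:,::-1].astype(float); T=np.array([atz(u,v,.2,p,M) for u,v in q]); (x,y),r=cv2.minEnclosingCircle(T[:,:2].astype(np.float32)); print('axle',s[i],np.round((x,y,r),4),np.round(T.mean(0),4),np.median(X[l==i][:,2]))
def look(fn=None):
    s=st(); im,d,p,M=snap('wrist',fn); np.savez('last.npz',im=im,d=d,M=M); leg(im,d,M,p,s); axle(im,d,M,p); return im
E
python3 -c "
from ax import *
look('w7.png')"
```

```text
clock: 34.9
eef_pos: [0.6537, 0.115, 0.1967]
orientation: [[-0.114, 0.993, -0.003], [0.993, 0.114, 0.0], [0.001, -0.003, -1.0]]
force: [-0.2, 0.1, -0.1]
grip_width: 0.0204
gripper_force: 49.9
clock: 35.3
eef_pos: [0.655, 0.1076, 0.1858]
orientation: [[-0.105, 0.994, 0.001], [0.994, 0.105, -0.0], [-0.001, 0.001, -1.0]]
force: [0.0, -0.2, -0.3]
grip_width: 0.0202
gripper_force: 49.9
35.3 [0.655  0.1076 0.1858] [-0.767  0.444  0.763  1.488 -0.31   1.332  0.125] F [ 0.  -0.2 -0.3] w 0.02015310649248483 49.9326328933239
[[-0.105  0.994  0.001]
 [ 0.994  0.105 -0.   ]
 [-0.001  0.001 -1.   ]]
leg y=0.0053 + 0.021 x z(top)=-0.0052 + 0.061 x tip x 0.0998 2201 bent tip x 0.0974
origin tool [0.0698 0.0068 0.0016] world [0.6544 0.1778 0.1842] leg dir world deg 94.80989021142936
axle [   0    0   57   26 1143] [0.5514 0.2008 0.0095] [0.5509 0.1997 0.2   ] 0.198598048156375
axle [ 313    0   65   31 1466] [0.6522 0.2135 0.0103] [0.6526 0.21   0.2   ] 0.19871103150654137
```

View pics/w7.png

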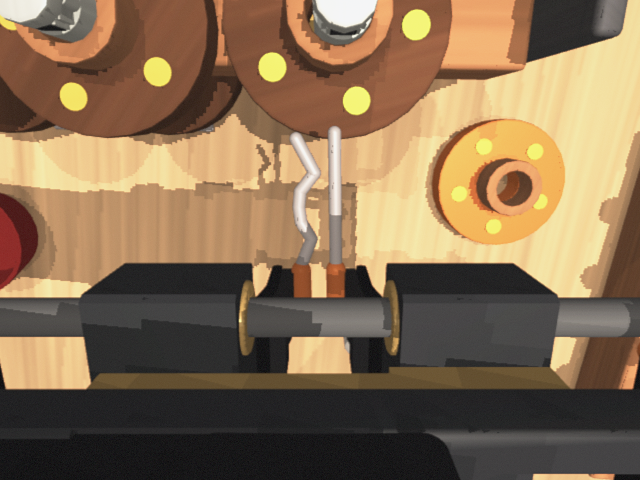

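The tip of the straight leg is at (334,130) and the axle top is at about (343,12), cut off by the frame edge. I'll refit the leg without the wheel pixels.

```bash
sed -i 's/(L\[...,0\]<.1)/(L[...,0]<.0665)/' leg.py; python3 - <<'E'
from ax import *
a=np.load('last.npz'); s=readout.observe(); p=optics.camera_params('wrist'); leg(a['im'],a['d'],a['M'],p,s)
M=a['M']
for v in (240,200,160,135): 
    row=a['im'][v,322:350].astype(int).sum(-1); print(v,list(row))
print(atz(334,133,.186,p,M),atz(335,220,.186,p,M), atz(343,8,.2,p,M))
E
```

```text
leg y=0.0066 + -0.018 x z(top)=-0.0037 + 0.028 x tip x 0.0657 1706 bent tip x 0.0635
origin tool [ 0.0357  0.006  -0.0002] world [0.6572 0.1443 0.1862] leg dir world deg 97.08864490850883
240 [np.int64(448), np.int64(449), np.int64(451), np.int64(450), np.int64(451), np.int64(451), np.int64(449), np.int64(373), np.int64(351), np.int64(370), np.int64(387), np.int64(409), np.int64(417), np.int64(419), np.int64(420), np.int64(409), np.int64(394), np.int64(377), np.int64(352), np.int64(333), np.int64(346), np.int64(374), np.int64(384), np.int64(426), np.int64(438), np.int64(443), np.int64(443), np.int64(444)]
200 [np.int64(418), np.int64(419), np.int64(429), np.int64(430), np.int64(429), np.int64(427), np.int64(385), np.int64(417), np.int64(494), np.int64(564), np.int64(605), np.int64(640), np.int64(687), np.int64(713), np.int64(713), np.int64(684), np.int64(647), np.int64(614), np.int64(547), np.int64(422), np.int64(397), np.int64(414), np.int64(415), np.int64(418), np.int64(416), np.int64(425), np.int64(426), np.int64(427)]
160 [np.int64(541), np.int64(553), np.int64(552), np.int64(557
[... 192 characters left out ...]
638), np.int64(593), np.int64(518), np.int64(521), np.int64(523), np.int64(522), np.int64(517), np.int64(514), np.int64(512), np.int64(513), np.int64(514), np.int64(513)]
135 [np.int64(270), np.int64(274), np.int64(274), np.int64(280), np.int64(276), np.int64(278), np.int64(386), np.int64(484), np.int64(551), np.int64(595), np.int64(644), np.int64(694), np.int64(731), np.int64(732), np.int64(709), np.int64(667), np.int64(627), np.int64(580), np.int64(470), np.int64(345), np.int64(283), np.int64(286), np.int64(282), np.int64(281), np.int64(278), np.int64(281), np.int64(274), np.int64(274)]
[0.65396833 0.17187046 0.186     ] [0.65820694 0.13855636 0.186     ] [0.65182868 0.21117475 0.2       ]
```

```bash
python3 -m pendant '[[0.01,0,0,0.025,0.015],[0.02,0.001,0,0.025,0.015],[0.028,0.001,0,0.025,0.015],[0.028,0.001,0,0.025,0.015],[0.028,0.001,0,0.025,0.015],[0.028,0.001,0,0.025,0.015]]' 50; python3 - <<'E'
from ax import *
im=look(); cv2.imwrite('pics/w8c.png',cv2.resize(im[0:260,220:460,::-1],None,fx=2.3,fy=2.3))
E
```

```text
clock: 35.95
eef_pos: [0.6526, 0.1376, 0.1852]
orientation: [[-0.083, 0.997, 0.0], [0.997, 0.083, -0.0], [-0.0, 0.0, -1.0]]
force: [-0.3, -0.5, -0.4]
grip_width: 0.0203
gripper_force: 49.9
35.95 [0.6526 0.1376 0.1852] [-0.805  0.452  0.758  1.479 -0.313  1.335  0.06 ] F [-0.3 -0.5 -0.4] w 0.020320406258622296 49.93274308741093
[[-0.083  0.997  0.   ]
 [ 0.997  0.083 -0.   ]
 [-0.     0.    -1.   ]]
leg y=0.0067 + -0.015 x z(top)=-0.0054 + 0.072 x tip x 0.0662 1779 bent tip x 0.0663
origin tool [ 0.0362  0.0061 -0.0003] world [0.6557 0.1742 0.1854] leg dir world deg 95.67033845376571
axle [ 305   55   64   68 3269] [0.652  0.2164 0.0108] [0.652  0.2165 0.2   ] 0.19880788332565646
axle [   0   58   63   68 3344] [0.5494 0.2065 0.0116] [0.5495 0.2068 0.2   ] 0.1987645372100767
```

View pics/w8c.png

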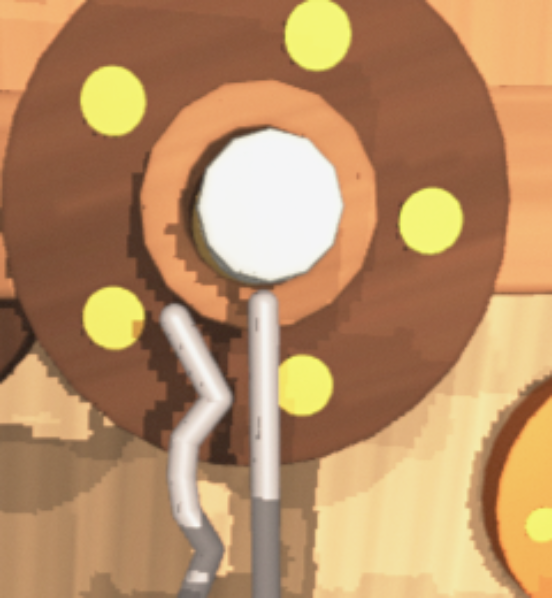

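```bash
python3 -m pendant '[[0.005,0,-0.0005,0,0.015],[0.01,0,-0.0005,0,0.015],[0.015,0,-0.0005,0,0.015],[0.02,0,-0.0005,0,0.015],[0.02,0,-0.0005,0,0.015]]' 50
```

```text
clock: 36.5
eef_pos: [0.65, 0.1594, 0.1852]
orientation: [[-0.085, 0.996, -0.002], [0.996, 0.085, 0.0], [0.0, -0.002, -1.0]]
force: [-1.9, 0.2, -0.8]
grip_width: 0.0203
gripper_force: 49.9
```

Entered the hole freely; now the push over the axle.

```bash
python3 -m pendant '[[0.006,0,0,0,0.015],[0.012,0,0,0,0.015],[0.018,0,0,0,0.015],[0.0225,0,0,0,0.015],[0.025,0,0,0,0.015],[0.025,0,0,0,0.015],[0.025,0,0,0,0.015]]' 60; python3 - <<'E'
from ax import *
im=look(); 
a=np.load('last.npz')
E
```

```text
clock: 37.2
eef_pos: [0.6488, 0.1836, 0.1856]
orientation: [[-0.084, 0.996, 0.0], [0.996, 0.084, 0.001], [0.001, 0.0, -1.0]]
force: [-0.9, 0.6, -0.9]
grip_width: 0.02
gripper_force: 59.9
37.2 [0.6488 0.1836 0.1856] [-0.855  0.465  0.744  1.458 -0.318  1.341 -0.007] F [-0.9  0.6 -0.9] w 0.01998113982272855 59.93361711502075
[[-0.084  0.996  0.   ]
 [ 0.996  0.084  0.001]
 [ 0.001  0.    -1.   ]]
leg y=0.0080 + -0.037 x z(top)=-0.0051 + 0.053 x tip x 0.0662 1197 bent tip x 0.064
origin tool [ 0.0362  0.0066 -0.0007] world [0.6524 0.2202 0.1863] leg dir world deg 96.9668706235031
axle [ 306  191   59   59 2604] [0.652  0.2174 0.0109] [0.6519 0.2175 0.2   ] 0.19873303787379987
axle [  18  194   64   58 2809] [0.5488 0.208  0.0117] [0.5488 0.2079 0.2   ] 0.19868581076256348
```

```bash
python3 -m pendant '[[0,0,0,0,0.035],[0,0,0,0,0.045],[0,0,0,0,0.05],[0,0,-0.03,0,0.05],[0,0,-0.07,0,0.05],[-0.03,0,-0.1,0,0.05],[-0.07,-0.02,-0.1,0.03,0.05],[-0.115,-0.035,-0.1,0.06,0.05],[-0.16,-0.05,-0.1,0.1,0.05],[-0.2,-0.07,-0.1,0.13,0.05],[-0.245,-0.09,-0.1,0.16,0.05],[-0.285,-0.1,-0.1,0.16,0.05]]' 50; python3 -c "
from h import *
im,d,p,M=snap('scene'); cv2.imwrite('pics/s2c.png',cv2.resize(im[140:250,310:500,::-1],None,fx=4,fy=4))"
```

```text
clock: 38.45
eef_pos: [0.5715, -0.1121, 0.2862]
orientation: [[0.078, 0.997, 0.001], [0.997, -0.078, 0.001], [0.001, 0.001, -1.0]]
force: [0.9, -0.3, 0.8]
grip_width: 0.0502
gripper_force: 0.0
```

View pics/s2c.png

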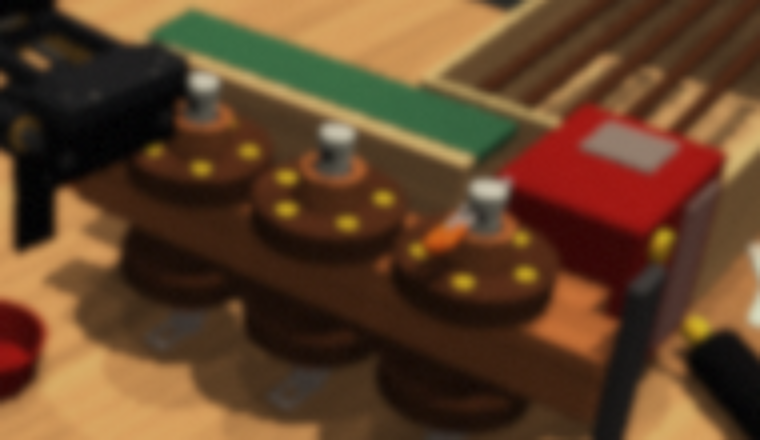

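The clip is home on axle 3, all three wheels are seated, and the tool is clear. On to the middle clip.

```bash
python3 -m pendant '[[-0.04,-0.01,0,0,0.05],[-0.085,-0.02,0.02,0,0.05],[-0.13,-0.03,0.05,0,0.05],[-0.175,-0.04,0.09,0,0.05],[-0.205,-0.042,0.13,0,0.05],[-0.21,-0.042,0.17,0,0.05],[-0.21,-0.042,0.21,0,0.05],[-0.21,-0.042,0.23,0,0.05],[-0.21,-0.042,0.245,0,0.05],[-0.21,-0.042,0.245,0,0.05],[-0.21,-0.042,0.245,0,0.05],[-0.21,-0.042,0.245,0,0.05]]' 50
```

```text
clock: 39.7
eef_pos: [0.5165, -0.316, 0.0423]
orientation: [[0.075, 0.997, 0.003], [0.997, -0.075, -0.001], [-0.001, 0.003, -1.0]]
force: [1.1, -0.1, -0.1]
grip_width: 0.0495
gripper_force: 0.0
```

```bash
python3 -m pendant '[[-0.003,-0.0025,0.012,0,0.05],[-0.003,-0.0025,0.024,0,0.05],[-0.003,-0.0025,0.03,0,0.05],[-0.003,-0.0025,0.032,0,0.05],[-0.003,-0.0025,0.032,0,0.05],[-0.003,-0.0025,0.032,0,0.05]]' 50
```

```text
clock: 40.3
eef_pos: [0.5118, -0.3178, 0.0085]
orientation: [[0.076, 0.997, -0.001], [0.997, -0.076, 0.002], [0.001, -0.001, -1.0]]
force: [-2.3, 1.7, 5.5]
grip_width: 0.05
gripper_force: 2.6
```

```bash
python3 -m pendant '[[0,0,-0.001,0,0.05],[0,0,-0.001,0,0.03],[0,0,-0.001,0,0.015],[0,0,-0.001,0,0.015],[0,0,-0.001,0,0.015],[0,0,-0.001,0,0.015],[0,0,-0.015,0,0.015],[0,0,-0.05,0,0.015],[0,0,-0.1,0,0.015],[0,0,-0.15,0,0.015],[0,0,-0.15,0,0.015],[0,0,-0.15,0,0.015]]' 50;  python3 -m pendant '[[0,0,0,0,0.015]]'; python3 -c "
from ax import *
look()"
```

```text
clock: 41.5
eef_pos: [0.5133, -0.3188, 0.1607]
orientation: [[0.076, 0.997, 0.004], [0.997, -0.076, -0.001], [-0.0, 0.004, -1.0]]
force: [-0.9, 0.7, 0.1]
grip_width: 0.0207
gripper_force: 50.0
clock: 41.6
eef_pos: [0.5119, -0.3177, 0.1579]
orientation: [[0.076, 0.997, -0.001], [0.997, -0.076, 0.001], [0.001, -0.001, -1.0]]
force: [0.1, 0.4, -1.1]
grip_width: 0.0201
gripper_force: 50.0
41.6 [ 0.5119 -0.3177  0.1579] [-0.271  0.379  0.975  1.686 -0.328  1.254  0.7  ] F [ 0.1  0.4 -1.1] w 0.020104954386676317 50.006293058395386
[[ 0.076  0.997 -0.001]
 [ 0.997 -0.076  0.001]
 [ 0.001 -0.001 -1.   ]]
leg y=0.0068 + 0.019 x z(top)=-0.0037 + 0.032 x tip x 0.0651 1683 bent tip x 0.0633
origin tool [ 0.0351  0.0074 -0.0001] world [ 0.522  -0.2832  0.158 ] leg dir world deg 84.56763461328111
```

```bash
python3 -m pendant '[[0,0,-0.03,0,0.015],[0.03,0,-0.06,0,0.015],[0.07,0,-0.06,0,0.015],[0.115,0,-0.06,-0.03,0.015],[0.16,0,-0.06,-0.06,0.015],[0.205,0,-0.06,-0.09,0.015],[0.25,0,-0.06,-0.12,0.015],[0.295,0,-0.06,-0.15,0.015],[0.34,0,-0.06,-0.18,0.015],[0.38,0.001,-0.05,-0.18,0.015],[0.41,0.001,-0.04,-0.18,0.015],[0.425,0.001,-0.0275,-0.18,0.015]]' 50;  python3 -m pendant '[[0.012,0,0,0,0.015],[0.018,0,0,0,0.015],[0.018,0,0,0,0.015],[0.018,0,0,0,0.015],[0.018,0,0,0,0.015]]'; python3 -c "
from ax import *
look()"
```

```text
clock: 42.85
eef_pos: [0.5448, 0.1091, 0.1842]
orientation: [[-0.108, 0.994, -0.002], [0.994, 0.108, -0.0], [-0.0, -0.002, -1.0]]
force: [0.4, 0.2, -1.0]
grip_width: 0.0206
gripper_force: 50.0
clock: 43.35
eef_pos: [0.5443, 0.1219, 0.1867]
orientation: [[-0.102, 0.995, 0.001], [0.995, 0.102, 0.0], [0.0, 0.001, -1.0]]
force: [-0.7, -1.1, -0.2]
grip_width: 0.0204
gripper_force: 50.0
43.35 [0.5443 0.1219 0.1867] [-0.956  0.172  0.769  1.758 -0.126  1.26  -0.054] F [-0.7 -1.1 -0.2] w 0.020431134576132548 49.997281953692436
[[-0.102  0.995  0.001]
 [ 0.995  0.102  0.   ]
 [ 0.     0.001 -1.   ]]
leg y=0.0068 + 0.019 x z(top)=-0.0038 + 0.031 x tip x 0.0651 1691 bent tip x 0.0633
origin tool [ 0.0351  0.0074 -0.0002] world [0.5481 0.1575 0.1869] leg dir world deg 94.75191615796827
axle [  11   35   71   69 3614] [0.4454 0.1973 0.0117] [0.4452 0.1972 0.2   ] 0.19875193131597552
axle [ 319   38   64   69 3319] [0.5463 0.2064 0.0108] [0.5464 0.2066 0.2   ] 0.19880208115636924
axle [624  53  16  53 544] [0.6429 0.2142 0.0085] [0.6412 0.2136 0.2   ] 0.1973807449442972
```

```bash
python3 -m pendant '[[0,0.0028,0.0007,-0.008,0.015],[0.004,0.0028,0.0007,-0.008,0.015],[0.004,0.0028,0.0007,-0.008,0.015],[0.004,0.0028,0.0007,-0.008,0.015]]'; python3 -c "
from ax import *
look()"
```

```text
clock: 43.8
eef_pos: [0.5462, 0.1278, 0.1853]
orientation: [[-0.112, 0.994, -0.0], [0.994, 0.112, -0.0], [-0.0, -0.0, -1.0]]
force: [0.0, -0.1, -0.2]
grip_width: 0.0206
gripper_force: 50.0
43.8 [0.5462 0.1278 0.1853] [-0.957  0.183  0.764  1.751 -0.132  1.26  -0.048] F [ 0.  -0.1 -0.2] w 0.020588596662437484 50.004488825798035
[[-0.112  0.994 -0.   ]
 [ 0.994  0.112 -0.   ]
 [-0.    -0.    -1.   ]]
leg y=0.0069 + 0.016 x z(top)=-0.0048 + 0.067 x tip x 0.0654 1737 bent tip x 0.0647
origin tool [0.0354 0.0074 0.0001] world [0.5496 0.1639 0.1852] leg dir world deg 95.510152248647
axle [   6   49   72   69 3573] [0.4455 0.1972 0.0119] [0.4452 0.1974 0.2   ] 0.19874272699181345
axle [ 314   56   65   68 3268] [0.5465 0.2067 0.0108] [0.5464 0.2067 0.2   ] 0.19878214440253883
axle [618  71  22  58 848] [0.6443 0.2145 0.0094] [0.6421 0.214  0.2   ] 0.19795359740081414
```

```bash
python3 -m pendant '[[0.005,0.001,-0.0005,0,0.015],[0.01,0.001,-0.0005,0,0.015],[0.015,0.0011,-0.0005,0,0.015],[0.02,0.0012,-0.0005,0,0.015],[0.02,0.0012,-0.0005,0,0.015]]' 50
```

```text
clock: 44.35
eef_pos: [0.5445, 0.1486, 0.1856]
orientation: [[-0.113, 0.994, -0.001], [0.994, 0.113, -0.0], [0.0, -0.001, -1.0]]
force: [-1.0, 0.8, -0.5]
grip_width: 0.0206
gripper_force: 50.0
```

```bash
python3 -m pendant '[[0.006,0.0001,0,0,0.015],[0.012,0.0002,0,0,0.015],[0.017,0.0003,0,0,0.015],[0.021,0.0004,0,0,0.015],[0.024,0.0005,0,0,0.015],[0.024,0.0005,0,0,0.015],[0.024,0.0005,0,0,0.015]]' 60; python3 -c "
from ax import *
look()"
```

```text
clock: 45.05
eef_pos: [0.5433, 0.1718, 0.186]
orientation: [[-0.112, 0.994, 0.001], [0.994, 0.112, 0.0], [0.0, 0.001, -1.0]]
force: [0.1, -0.5, -1.6]
grip_width: 0.02
gripper_force: 60.0
45.05 [0.5433 0.1718 0.186 ] [-1.001  0.202  0.738  1.729 -0.142  1.264 -0.118] F [ 0.1 -0.5 -1.6] w 0.01995549455362705 59.9905838817358
[[-0.112  0.994  0.001]
 [ 0.994  0.112  0.   ]
 [ 0.     0.001 -1.   ]]
leg y=0.0069 + 0.015 x z(top)=-0.0072 + 0.084 x tip x 0.0651 1269 bent tip x 0.0633
origin tool [ 0.0351  0.0075 -0.0017] world [0.5468 0.2075 0.1878] leg dir world deg 95.57258624760954
axle [  24  180   65   59 2859] [0.4453 0.1983 0.0117] [0.4452 0.1984 0.2   ] 0.19867651662692157
axle [ 309  186   59   59 2624] [0.5463 0.2076 0.0108] [0.5463 0.2077 0.2   ] 0.1987515049294869
axle [ 590  192   50   58 2289] [0.6485 0.2164 0.0116] [0.6475 0.2168 0.2   ] 0.19857913042708483
```

```bash
python3 -m pendant '[[0.002,0,0,0,0.015],[0.002,0,0,0,0.015],[0.001,0,0,0,0.035],[0.001,0,0,0,0.045],[0.001,0,0,0,0.05],[0.001,0,-0.04,0,0.05],[0.001,0,-0.08,0,0.05],[-0.04,-0.01,-0.1,-0.028,0.05],[-0.085,-0.02,-0.1,-0.028,0.05],[-0.13,-0.03,-0.1,-0.028,0.05],[-0.175,-0.045,-0.1,-0.028,0.05],[-0.22,-0.06,-0.1,-0.028,0.05]]' 60; python3 -m pendant '[[-0.045,-0.015,0,0,0.05],[-0.085,-0.03,0,0,0.05],[-0.13,-0.045,0.02,0,0.05],[-0.175,-0.06,0.04,0,0.05],[-0.215,-0.075,0.07,0,0.05],[-0.25,-0.08,0.11,0,0.05],[-0.256,-0.08,0.15,0,0.05],[-0.256,-0.08,0.19,0,0.05],[-0.256,-0.08,0.22,0,0.05],[-0.256,-0.08,0.24,0,0.05],[-0.256,-0.08,0.245,0,0.05],[-0.256,-0.08,0.245,0,0.05]]' 50
```

```text
clock: 46.3
eef_pos: [0.5075, -0.0557, 0.2861]
orientation: [[-0.14, 0.99, 0.001], [0.99, 0.14, 0.001], [0.0, 0.001, -1.0]]
force: [1.0, 0.1, 0.2]
grip_width: 0.0498
gripper_force: 0.0
clock: 47.5
eef_pos: [0.4642, -0.3185, 0.0407]
orientation: [[-0.139, 0.99, -0.001], [0.99, 0.139, 0.0], [0.0, -0.001, -1.0]]
force: [-0.1, 0.3, 0.6]
grip_width: 0.05
gripper_force: 0.0
```

```bash
python3 -m pendant '[[-0.002,-0.0145,0,0,0.05],[-0.002,-0.0145,0,0,0.05],[-0.002,-0.0145,0.012,0,0.05],[-0.002,-0.0145,0.024,0,0.05],[-0.002,-0.0145,0.029,0,0.05],[-0.002,-0.0145,0.031,0,0.05],[-0.002,-0.0145,0.031,0,0.05]]' 50
```

```text
clock: 48.2
eef_pos: [0.4502, -0.3224, 0.0093]
orientation: [[-0.14, 0.99, -0.001], [0.99, 0.14, 0.0], [0.0, -0.001, -1.0]]
force: [0.3, -0.3, -0.3]
grip_width: 0.0497
gripper_force: 0.0
```

```bash
python3 -m pendant '[[0,0,0,0,0.03],[0,0,0,0,0.015],[0,0,0,0,0.015],[0,0,0,0,0.015],[0,0,0,0,0.015],[0,0,0,0,0.015],[0,0,-0.015,0,0.015],[0,0,-0.05,0,0.015],[0,0,-0.1,0,0.015],[0,0,-0.15,0,0.015],[0,0,-0.15,0,0.015],[0,0,-0.15,0,0.015]]' 50;  python3 -m pendant '[[0,0,0,0,0.015]]'; python3 -c "
from ax import *
look()"
```

```text
clock: 49.4
eef_pos: [0.4511, -0.3228, 0.1617]
orientation: [[-0.14, 0.99, 0.003], [0.99, 0.14, -0.0], [-0.001, 0.003, -1.0]]
force: [0.2, -0.0, -0.8]
grip_width: 0.0204
gripper_force: 50.0
clock: 49.5
eef_pos: [0.4499, -0.3217, 0.1592]
orientation: [[-0.14, 0.99, -0.001], [0.99, 0.14, 0.001], [0.001, -0.001, -1.0]]
force: [0.8, 0.0, -0.9]
grip_width: 0.0204
gripper_force: 50.0
49.5 [ 0.4499 -0.3217  0.1592] [-0.409  0.285  1.146  1.808 -0.275  1.228  0.957] F [ 0.8  0.  -0.9] w 0.020446914914779915 49.96793657541275
[[-0.14   0.99  -0.001]
 [ 0.99   0.14   0.001]
 [ 0.001 -0.001 -1.   ]]
leg y=0.0067 + -0.010 x z(top)=-0.0030 + 0.034 x tip x 0.0659 1732 bent tip x 0.064
origin tool [0.0359 0.0064 0.0008] world [ 0.4512 -0.2853  0.1585] leg dir world deg 98.60031594732591
```

```bash
python3 -m pendant '[[0,0,-0.03,0,0.015],[0.03,0.02,-0.06,0,0.015],[0.07,0.04,-0.06,0,0.015],[0.11,0.06,-0.06,0,0.015],[0.155,0.07,-0.06,0,0.015],[0.2,0.075,-0.06,0.02,0.015],[0.245,0.08,-0.06,0.04,0.015],[0.29,0.08,-0.06,0.059,0.015],[0.335,0.075,-0.06,0.059,0.015],[0.37,0.065,-0.05,0.059,0.015],[0.4,0.057,-0.04,0.059,0.015],[0.415,0.055,-0.0275,0.059,0.015]]' 50;  python3 -m pendant '[[0.012,0,0,0,0.015],[0.018,0,0,0,0.015],[0.018,0,0,0,0.015],[0.018,0,0,0,0.015],[0.018,0,0,0,0.015]]'; python3 -c "
from ax import *
look()"
```

```text
clock: 50.75
eef_pos: [0.445, 0.0987, 0.1859]
orientation: [[-0.085, 0.996, -0.002], [0.996, 0.085, -0.0], [-0.0, -0.002, -1.0]]
force: [-0.2, 0.3, -0.8]
grip_width: 0.0204
gripper_force: 50.0
clock: 51.25
eef_pos: [0.4462, 0.113, 0.1877]
orientation: [[-0.079, 0.997, 0.001], [0.997, 0.079, 0.0], [0.0, 0.001, -1.0]]
force: [0.3, -0.4, -0.0]
grip_width: 0.0202
gripper_force: 50.0
51.25 [0.4462 0.113  0.1877] [-1.107 -0.122  0.758  1.971  0.088  1.26  -0.301] F [ 0.3 -0.4 -0. ] w 0.0202361500604439 49.96815651655197
[[-0.079  0.997  0.001]
 [ 0.997  0.079  0.   ]
 [ 0.     0.001 -1.   ]]
leg y=0.0067 + -0.009 x z(top)=-0.0031 + 0.035 x tip x 0.0658 1734 bent tip x 0.064
origin tool [0.0358 0.0064 0.0007] world [0.4497 0.1492 0.187 ] leg dir world deg 95.0483216565021
axle [ 596   35   44   68 2296] [0.543  0.206  0.0109] [0.5407 0.2054 0.2   ] 0.1985963273051909
axle [ 297   39   64   68 3258] [0.443  0.197  0.0108] [0.443  0.1971 0.2   ] 0.19877577315145195
```

```bash
python3 -m pendant '[[0,-0.0023,0.001,0,0.015],[0.004,-0.0023,0.001,0,0.015],[0.004,-0.0023,0.001,0,0.015],[0.004,-0.0023,0.001,0,0.015]]'; python3 -c "
from ax import *
look()"
```

```text
clock: 51.7
eef_pos: [0.4428, 0.1181, 0.1864]
orientation: [[-0.081, 0.997, 0.0], [0.997, 0.081, 0.0], [0.0, 0.0, -1.0]]
force: [-0.2, -0.2, -0.2]
grip_width: 0.0207
gripper_force: 50.0
51.7 [0.4428 0.1181 0.1864] [-1.112 -0.125  0.749  1.976  0.09   1.258 -0.313] F [-0.2 -0.2 -0.2] w 0.020683415128236425 49.96804140508175
[[-0.081  0.997  0.   ]
 [ 0.997  0.081  0.   ]
 [ 0.     0.    -1.   ]]
leg y=0.0067 + -0.010 x z(top)=-0.0031 + 0.037 x tip x 0.0659 1739 bent tip x 0.064
origin tool [0.0359 0.0064 0.0007] world [0.4462 0.1544 0.1857] leg dir world deg 95.24687774641177
axle [ 306   55   64   67 3218] [0.4429 0.1971 0.0108] [0.4429 0.1972 0.2   ] 0.1987894792087892
axle [ 604   54   36   65 1709] [0.5415 0.2054 0.0105] [0.5391 0.2052 0.2   ] 0.19848342830364182
```

```bash
python3 -m pendant '[[0.005,0.0005,-0.0005,0,0.015],[0.01,0.0005,-0.0005,0,0.015],[0.015,0.0004,-0.0005,0,0.015],[0.02,0.0004,-0.0005,0,0.015],[0.02,0.0004,-0.0005,0,0.015]]' 50
```

```text
clock: 52.25
eef_pos: [0.441, 0.1386, 0.1866]
orientation: [[-0.082, 0.997, -0.001], [0.997, 0.082, -0.001], [-0.001, -0.001, -1.0]]
force: [-0.5, 0.0, -0.3]
grip_width: 0.0201
gripper_force: 50.0
```

```bash
python3 -m pendant '[[0.006,0,0,0,0.015],[0.012,0,0,0,0.015],[0.017,0,0,0,0.015],[0.021,0,0,0,0.015],[0.0245,0,0,0,0.015],[0.0255,0,0,0,0.015],[0.0255,0,0,0,0.015]]' 60; python3 -c "
from ax import *
look()"
```

```text
clock: 52.95
eef_pos: [0.4398, 0.1636, 0.1869]
orientation: [[-0.081, 0.997, 0.001], [0.997, 0.081, 0.0], [0.0, 0.001, -1.0]]
force: [0.2, 0.4, -2.0]
grip_width: 0.02
gripper_force: 60.0
52.95 [0.4398 0.1636 0.1869] [-1.149 -0.086  0.71   1.952  0.059  1.254 -0.379] F [ 0.2  0.4 -2. ] w 0.01996600292457804 59.96955446898937
[[-0.081  0.997  0.001]
 [ 0.997  0.081  0.   ]
 [ 0.     0.001 -1.   ]]
leg y=0.0079 + -0.030 x z(top)=-0.0139 + 0.204 x tip x 0.0658 1969 bent tip x 0.064
origin tool [ 0.0358  0.0068 -0.0041] world [0.4437 0.1999 0.191 ] leg dir world deg 96.34150979438547
axle [ 582  185   58   59 2675] [0.5438 0.207  0.0117] [0.5434 0.2075 0.2   ] 0.19864233888720467
axle [ 306  189   59   58 2576] [0.4429 0.1982 0.0109] [0.4428 0.1983 0.2   ] 0.19872859570924778
```

```bash
python3 -m pendant '[[0,0,0,0,0.035],[0,0,0,0,0.045],[0,0,0,0,0.05],[0,0,-0.04,0,0.05],[0,0,-0.09,0,0.06],[0,0.02,-0.13,0,0.087],[-0.045,0.03,-0.145,0.02,0.087],[-0.09,0.04,-0.145,0.04,0.087],[-0.135,0.045,-0.145,0.06,0.087],[-0.18,0.045,-0.145,0.081,0.087],[-0.225,0.045,-0.145,0.081,0.087],[-0.27,0.045,-0.145,0.081,0.087]]' 60;  python3 -m pendant '[[-0.045,0,0,0,0.087],[-0.09,0,0,0,0.087],[-0.135,0,0,0,0.087],[-0.18,0,0,0,0.087],[-0.225,0,0,0,0.087],[-0.27,0,0,0,0.087],[-0.31,0,0,0,0.087],[-0.336,0,0,0,0.087],[-0.336,0,0,0,0.087],[-0.336,0,0,0,0.087],[-0.336,0,0,0,0.087]]' 20; python3 - <<'E'
from h import *
s=st()
im,d,p,M=snap('top'); a=cv2.resize(im[150:300,160:270,::-1],None,fx=3.6,fy=3.6)
im,d,p,M=snap('scene'); b=cv2.resize(im[150:260,310:410+90,::-1],None,fx=2.1,fy=4.9)
cv2.imwrite('pics/chk.png',np.hstack([a,b[:540]])); print(a.shape,b.shape)
E
```

```text
clock: 54.2
eef_pos: [0.5062, -0.1042, 0.3323]
orientation: [[-0.0, 1.0, 0.002], [1.0, 0.0, 0.001], [0.001, 0.002, -1.0]]
force: [1.1, 1.0, -0.4]
grip_width: 0.0868
gripper_force: 0.0
clock: 55.3
eef_pos: [0.5073, -0.4367, 0.3319]
orientation: [[-0.002, 1.0, 0.001], [1.0, 0.002, 0.001], [0.001, 0.001, -1.0]]
force: [0.0, -0.1, 0.5]
grip_width: 0.0871
gripper_force: 0.0
55.3 [ 0.5073 -0.4367  0.3319] [-0.032  0.508  1.098  1.241 -0.451  1.645  0.977] F [ 0.  -0.1  0.5] w 0.08706358560888575 0.0
[[-0.002  1.     0.001]
 [ 1.     0.002  0.001]
 [ 0.001  0.001 -1.   ]]Traceback (most recent call last):
  File "<stdin>", line 5, in <module>
    return _nx.concatenate(arrs, 1, dtype=dtype, casting=casting)
           ~~~~~~~~~~~~~~~^^^^^^^^^^^^^^^^^^^^^^^^^^^^^^^^^^^^^^^
ValueError: all the input array dimensions except for the concatenation axis must match exactly, but along dimension 0, the array at index 0 has size 540 and the array at index 1 has size 539
```

```bash
python3 - <<'E'
from h import *
im,d,p,M=snap('top'); a=cv2.resize(im[150:300,160:270,::-1],(396,540))
im,d,p,M=snap('scene'); b=cv2.resize(im[145:265,310:500,::-1],(400,540))
cv2.imwrite('pics/chk.png',np.hstack([a,b]))
E
python3 -m pendant '[[-0.003,0.0145,0,0,0.087],[-0.005,0.0145,0.03,0,0.087],[-0.005,0.0145,0.065,0,0.087],[-0.005,0.0145,0.085,0,0.087],[-0.005,0.0145,0.09,0,0.087],[-0.005,0.0145,0.09,0,0.087],[-0.005,0.0145,0.09,0,0.03],[-0.005,0.0145,0.09,0,0.03],[-0.005,0.0145,0.09,0,0.03],[-0.005,0.0145,0.09,0,0.03],[-0.005,0.0145,0.09,0,0.03],[-0.005,0.0145,0.09,0,0.03]]' 20
```

```text
clock: 56.7
eef_pos: [0.5208, -0.4433, 0.2419]
orientation: [[0.0, 1.0, 0.0], [1.0, -0.0, 0.0], [0.0, 0.0, -1.0]]
force: [0.1, -0.8, 0.1]
grip_width: 0.047
gripper_force: 0.0
```

View pics/chk.png

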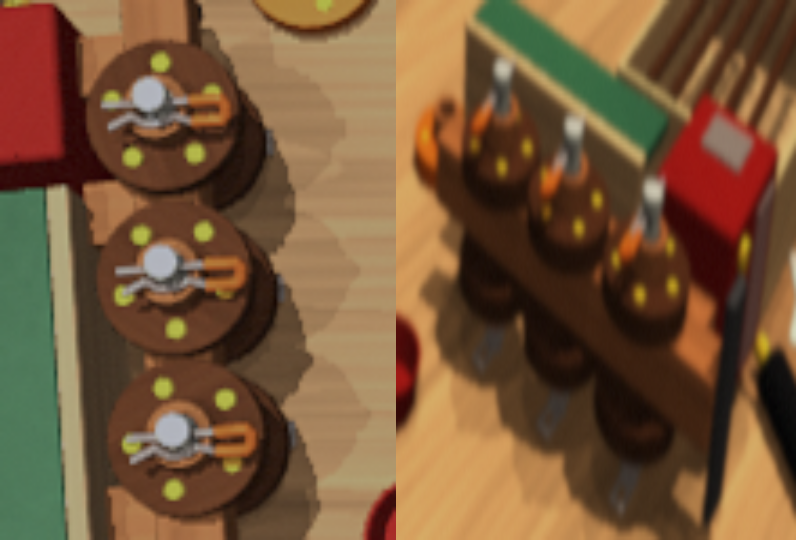

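All three clips are snapped over their axles in the crop. Now shutting the lid.

```bash
python3 -m pendant '[[0,0,0,0,0.02],[0,0,0,0,0.02],[0,0,0,0,0.02],[0.0185,0,-0.0025,0,0.02],[0.0465,0,-0.0025,0,0.02],[0.074,0,0.0015,0,0.02],[0.1005,0,0.0095,0,0.02],[0.1255,0,0.0215,0,0.02],[0.149,0,0.037,0,0.02],[0.169,0,0.056,0,0.02],[0.1865,0,0.078,0,0.02],[0.1865,0,0.078,0,0.02]]' 20
```

```text
clock: 57.9
eef_pos: [0.5201, -0.2522, 0.1615]
orientation: [[-0.004, 1.0, -0.004], [1.0, 0.004, 0.005], [0.005, -0.004, -1.0]]
force: [-0.2, 5.5, 0.9]
grip_width: 0.04
gripper_force: 20.0
```

```bash
python3 -m pendant '[[0.014,0,0.024,0,0.02],[0.024,0,0.05,0,0.02],[0.031,0,0.077,0,0.02],[0.034,0,0.09,0,0.02],[0.034,0,0.1,0,0.02],[0.034,0,0.105,0,0.02],[0.034,0,0.108,0,0.02],[0.034,0,0.108,0,0.02],[0.034,0,0.108,0,0.02]]' 20
```

```text
clock: 58.8
eef_pos: [0.5199, -0.2228, 0.0594]
orientation: [[-0.0, 1.0, -0.002], [1.0, 0.0, 0.005], [0.005, -0.002, -1.0]]
force: [-9.9, 8.6, 24.4]
grip_width: 0.0396
gripper_force: 25.5
```

```bash
python3 -m pendant '[[0,0,-0.002,0,0.02],[0,0,-0.003,0,0.06],[0,0,-0.003,0,0.08],[0,0,-0.003,0,0.08],[0,0,-0.003,0,0.08],[0,0,-0.04,0,0.08],[0,0,-0.09,0,0.08],[0,0,-0.14,0,0.08],[0.05,0,-0.19,0,0.08],[0.1,0,-0.24,0,0.08],[0.15,0,-0.24,0,0.08],[0.2,0,-0.24,0,0.08]]' 20; python3 - <<'E'
from h import *
st(); im,d,p,M=snap('top'); X=cloud(d,p,M)
m=(X[...,0]>.385)&(X[...,0]<.65)&(X[...,1]>-.39)&(X[...,1]<-.245)&(X[...,2]>.03)&(X[...,2]<.2)
P=X[m]; A=np.c_[P[:,:2],np.ones(len(P))]; c=np.linalg.lstsq(A,P[:,2],rcond=None)[0]; print(len(P),'slopes',np.round(c,4),'z front',np.round(A.mean(0)@c,4), np.percentile(P[:,2],[1,50,99]))
E
```

```text
clock: 60.0
eef_pos: [0.5219, -0.0579, 0.2945]
orientation: [[0.006, 1.0, 0.005], [1.0, -0.006, 0.001], [0.001, 0.005, -1.0]]
force: [1.8, -0.1, -0.8]
grip_width: 0.0798
gripper_force: 0.0
60.0 [ 0.5219 -0.0579  0.2945] [-1.05  -0.008  1.122  1.68   0.006  1.46   0.065] F [ 1.8 -0.1 -0.8] w 0.07984601257660098 0.0
[[ 0.006  1.     0.005]
 [ 1.    -0.006  0.001]
 [ 0.001  0.005 -1.   ]]
6453 slopes [-0.0008  0.0022  0.0764] z front 0.0753 [0.06896201 0.07528027 0.08148092]
```

```bash
python3 -m pendant '[[0,0,0,0,0.08],[0,0,0,0,0.08],[0,0,0,0,0.08]]'; python3 -c "
from cell import robot
print(robot.job_done())"
```

```text
clock: 60.35
eef_pos: [0.5206, -0.0585, 0.2913]
orientation: [[0.005, 1.0, 0.0], [1.0, -0.005, -0.001], [-0.001, 0.0, -1.0]]
force: [0.4, -0.3, 0.2]
grip_width: 0.0802
gripper_force: 0.0
the job is handed in; nothing more can be done
None
```

The job is handed in at about 60 s of the 210 s, with no verdict returned: all three wheels are home and locked with R-clips (none spare), the lid was opened onto its stop and is shut again, and the mug was never touched.

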